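Isolate the band saw, check its blade tensioner and close the gear well

ROBOT

A 7-joint arm with a two-finger parallel gripper is mounted at the origin on the work surface. World frame = base frame: x ahead of the robot, y to its left, z up, the work surface at z = 0. Lengths are in m, angles in rad, forces in N, time in s.
With the tool pointing down it reaches from about 0.4 to 0.875 m from the base axis. Payload 19.3 kg.
Tool frame: the origin (TCP) lies at the very end of the fingers, on their centre line; the grasp point (between the pads) lies 19 mm behind it (bot.grasp_offset is the distance from the TCP to the grasp point, in m); z points along the fingers, x is the direction in which the jaws open and shut, and the axes are right-handed (so a half turn about z gives the same grasp; the last joint's range is limited). The gripper opens to 85 mm and grips with 20 to 120 N. Pads are 22 mm wide; open, the fingers measure 114 mm over their backs; the gripper's body (76 mm by 85 mm) begins 54 mm behind the grasp point. The pads swing forward as they close: fully open they stand 13 mm farther back than shut.
Start: joints at [1.272, 0.521, -0.036, 1.599, 0.021, 1.021, -0.113], TCP at [0.142, -0.609, 0.202] pointing down, gripper open.
Joint ranges: [-2.91, 2.91], [-0.3, 2.13], [-1.5, 1.42], [0.17, 2.43], [-1.26, 4.41], [0.16, 1.93], [-2.52, 2.52]. Speed limits (rad/s): [1.89, 1.89, 2.39, 2.39, 3.01, 3.01, 3.01].

INTERFACE

Orientations are given as [roll, pitch, yaw] about the fixed x, y, z axes, in that order (R = Rz(yaw) Ry(pitch) Rx(roll)).
In Python, from workcell import status, grab_frame, calibration, job, regions_of, mark_of, bot gives the robot as it stands.
- The arm moves only by the tool carry_out, never from a script. Its argument "deltas" is one flat list of numbers, 5 for each row, row after row: the opening, from -1 (shut) to 1 (fully open), then the shift along the tool's x, y, z in cm, then the turn about the tool's z in degrees. A call has 1 to 20 rows; each row shifts and turns the commanded pose from where the row before left it, along the tool's axes as they then stand; what a row does not reach is not made up. A row lasts 1/12 s, in which the tool goes at most 41.7 mm and 7.16 degrees, less where a joint would pass 70% of its speed; a pose out of reach is approached as far as the arm can. A call with a gripper value outside its range is refused whole. The fingers move at their own pace and stop on an object; "newtons" is the grip in N (left out, the last holds). Time passes only in rows, so rows that do not move let the fingers close. It gives the time, the measured TCP pose, the force and the opening at its end, in the units of the state.
- status.observe(): the state, without advancing time (a new reading comes with each control period).
- grab_frame(name): name is "scene" or "top" or "wrist"; returns the picture (480x640x3 uint8, red, green, blue); there is no depth.
- calibration(name): a dict with "fov_y" (degrees; the focal length in pixels is half the picture's height over the tangent of half this angle, whatever the lens; pixels are square), "cx", "cy" (the principal point, pixels), "R" (3x3) and "t" (3): a world point X has camera coordinates R X + t. Camera axes: x right, y down, z forward; pixel columns grow to the right and rows downward; lengths in m; the calibration is good to about 2 mm. A picture is of the moment at which its call begins: read the wrist's pose just before it. calibration takes no time and is no camera call; for the wrist camera it gives the pose at the moment of the call.
- job.job_done(): hands the job in, once; it reports no verdict.
Trained networks look in the newest picture that a camera, given by its name, has taken for a name from the list of things; names that differ only in an ending like _2 or _b are one class to them, and where a whole thing is asked for, a point or a joint stands for the part that bears it (a point fixed in the world has none). Each returns a list of dicts, best first, with "p" (0 to 1); they miss things now and then, are a little off and sometimes report something else, mostly with a low value. They report only what shows in the picture. A call takes as long as a camera call. They do not tell look-alikes from the thing itself.
- regions_of(camera, target): "region" (480x640 bool, what is visible of it) and "xy" ([column, row] in pixels, amid what is visible of it).
- mark_of(camera, target): "xy" ([column, row] in pixels: a listed point, or the origin of a listed thing).
The state is a dict: "clock": time; "qpos": joint angles; "qd": joint speeds; "joint_efforts": joint torques, N m; "position": TCP position; "tool_rot": TCP orientation; "force": force on the tool from outside, world axes, zero at the start; "moment": the same for the moment, N m; "grip_width": finger opening in m.
Only numpy, scipy, OpenCV 4.12 (cv2) and the standard library are available. Lean on these libraries where they do the work, as an engineer would, in place of code of your own. Each camera call takes 0.05 s, during which the arm holds its last target.

TASK

Make the band saw's drive safe and check it: first pull every orange fuse link out of the grey isolator block and put them all in the blue compartment tray; then push the sprung tensioner arm by its post until the red pointer stands at the green flag on the scale, hold it there for five seconds without ever pushing it more than one scale division beyond the flag, and let it come back to rest. Finally close the gear well with the aluminium cover plate, one short edge tilted in under the yellow lip and the plate then levelled fully home, leaving the other things on the bench where they are.

Things in the scene. Friction and masses are not known exactly. Their poses are not given: they have to be found in the camera images.
- isolator: grey fixed block 232 x 64 x 50 mm; origin at the centre of its underside, x along its row of four bays at x = -81, -27, 27, 81 mm. Slots 34 x 21 mm, floor 22 mm above the bench; a seated link sits 28 mm deep, its flange on the block's top. A steel sprung ball in each bay's +y wall catches the link's foot: pull straight up, about 6 to 12 N over the first 10 mm, then less; free after 28 mm
- link0: fuse link: black foot 30 x 16 x 28 mm, black flange 44 x 34 x 8 mm above it, orange handle 36 x 22 x 34 mm on top; 70 mm high, 150 g. Origin at the centre of the foot's underside, z up through the handle, x along the handle's 36 mm length, handle centre at z = 53 mm. It starts standing in a bay of the isolator; may be absent (None)
- link1: fuse link: black foot 30 x 16 x 28 mm, black flange 44 x 34 x 8 mm above it, orange handle 36 x 22 x 34 mm on top; 70 mm high, 150 g. Origin at the centre of the foot's underside, z up through the handle, x along the handle's 36 mm length, handle centre at z = 53 mm. It starts standing in a bay of the isolator; may be absent (None)
- link2: fuse link: black foot 30 x 16 x 28 mm, black flange 44 x 34 x 8 mm above it, orange handle 36 x 22 x 34 mm on top; 70 mm high, 150 g. Origin at the centre of the foot's underside, z up through the handle, x along the handle's 36 mm length, handle centre at z = 53 mm. It starts standing in a bay of the isolator; may be absent (None)
- link3: fuse link: black foot 30 x 16 x 28 mm, black flange 44 x 34 x 8 mm above it, orange handle 36 x 22 x 34 mm on top; 70 mm high, 150 g. Origin at the centre of the foot's underside, z up through the handle, x along the handle's 36 mm length, handle centre at z = 53 mm. It starts standing in a bay of the isolator; may be absent (None)
- tray: blue open tray 250 x 110 x 35 mm, fixed, walls 4 mm, three cross walls making four compartments side by side along x (centres at x = -92, -31, 31 and 92 mm, each about 57 x 102 mm inside), floor 4 mm above the bench; origin at the centre of its underside. A link may lie, lean or stand in it, in any compartment
- drive: grey drive bed of the band saw, fixed, plate 250 x 330 x 20 mm carrying the gear well (its +y half) and the tensioner (its -y half); origin on the bench under it, x away from the robot, z up
- tensioner (a joint): angle of the sprung tensioner arm, rad: 0 at rest against its stop, grows as the arm is pushed anticlockwise seen from above (its end goes towards the drive's -y), stop at 0.75. The spring takes about 5 N at the post to start and about 13 N at 0.5 rad, and drives the arm back to 0 when let go. Scale divisions are 0.1 rad (16 mm at the pointer)
- mark: target mark: a green flag 14 mm wide and 22 mm high, fixed on the scale at a place that differs each time (arm angle 0.25 to 0.5 rad); this frame's origin is on the arm's pivot axis, 22 mm above the bench; the flag lies in the direction of this frame's -x axis, 173 to 183 mm out. The pointer is at the flag when it lies on this -x axis, within the flag's width (7 mm either side)
- pointer (a point): tip of the red pointer at the arm's end, 165 mm from the pivot axis
- post (a point): centre of the top part of the tensioner's push post (upright black cylinder with an orange ring, 24 mm diameter), 100 mm above the bench; the post is 125 mm from the pivot axis and stands from 30 to 105 mm above the bench. At rest it is free on all sides for 45 mm above the drive plate
- well (a point): centre of the gear well's opening, at the height of the ledges the cover rests on (45 mm above the bench), axes as the drive. The recess is 123 (x) x 94 (y) mm and 5 mm deep; along its -x edge (towards the robot) a yellow lip overhangs the recess by 10 mm, its underside 9.5 mm and its top 13.5 mm above the ledges. The ledge at the -x end is 25 mm wide, at the +x end 14 mm
- cover: aluminium cover plate 120 x 90 x 5 mm, 300 g, with a black grip rib 50 (along x) x 16 (y) x 34 mm high on its middle; origin at the centre of the plate's underside, z up. Alike after a half turn. Starts lying flat on the bench. Home: its origin at well, level, long side along the drive's x
- offcut: wooden offcut 50 x 150 x 30 mm; bystander, leave it where it is
- glue: yellow glue bottle, 56 mm diameter, 150 mm high; bystander, leave it where it is
- mug: blue mug, 80 mm diameter, 90 mm high; bystander, leave it where it is
- tape: wooden ring 100 mm diameter, 25 mm high; bystander, leave it where it is
- hammer: hammer; bystander, leave it where it is
- plane: wooden hand plane 170 x 50 x 85 mm; bystander, leave it where it is
- screwdriver: screwdriver; bystander, leave it where it is
There are look-alikes about, which are no part of the job. Leave any purple, turquoise or white look-alike of the link2 alone.

How it is judged:
By the outcome, as a careful person would: the job done as asked, in the order asked, and still so for the second after the job is handed in, with the robot touching nothing.
Of link0, link1, link2, link3 only 2 to 4 are there at a start; the rules pass over those that are not, and their reading is None.
At some moment in a run one of cover may be knocked a few centimetres aside while the robot is not near it.
Once in a run the grip may slacken for a moment while it holds something.
It also fails if it takes over 210 s, if anything falls off the work surface, if the arm or the gripper's body presses on something with over 40 N, if the wrist force passes 120 N, or if a joint passes its speed limit or range.

## Working session

There is one attempt and no reset: what is moved stays moved. The work goes in short steps, Python scripts to look and compute and a tool call to move; the robot and the scene stay as the last step left them, time stands still between calls to the robot, and variables do not carry over. Pictures are saved under pics/ and viewed, and the job is handed in when it is done.

Besides the shell and the picture viewer there is one more tool, called after "Request:" by a JSON object that holds its "fn" and its "kwargs", one argument or row to a line. carry_out: Moves the arm, as the interface text tells. Its arguments: {"type":"object","properties":{"deltas":{"type":"array","items":{"type":"number"}},"newtons":{"type":"number"}},"required":["deltas"]}

```bash
ls -la; mkdir -p pics; cat > h.py <<'E'
import numpy as np, cv2
from workcell import status, grab_frame, calibration, job, regions_of, mark_of, bot
def save(cam,name,crop=None,scale=1):
    im=grab_frame(cam)
    o=im
    if crop: 
        x0,y0,x1,y1=crop; o=im[y0:y1,x0:x1]
    if scale!=1: o=cv2.resize(o,None,fx=scale,fy=scale,interpolation=cv2.INTER_CUBIC)
    cv2.imwrite('pics/'+name,o[:,:,::-1]); return im
def ray(cam,px,c=None):
    c=c or calibration(cam); f=240/np.tan(np.radians(c['fov_y'])/2)
    R=np.array(c['R']);t=np.array(c['t'])
    d=R.T@np.array([(px[0]-c['cx'])/f,(px[1]-c['cy'])/f,1]); o=-R.T@t
    return o,d
def atz(cam,px,z,c=None):
    o,d=ray(cam,px,c); return o+d*(z-o[2])/d[2]
def proj(cam,X,c=None):
    c=c or calibration(cam); f=240/np.tan(np.radians(c['fov_y'])/2)
    p=np.array(c['R'])@np.array(X)+np.array(c['t']); return np.array([p[0]/p[2]*f+c['cx'],p[1]/p[2]*f+c['cy']])
E
python3 - <<'E'
from h import *
np.set_printoptions(precision=4,suppress=True)
print(status.observe())
for c in ["scene","top","wrist"]:
    save(c,c+'0.png'); print(c,calibration(c))
E
```

```text
total 12
drwxr-xr-x  3 agent agent 4096 Dec  6 16:31 .
drwxr-xr-x 23 root  root  4096 Dec  6 16:31 ..
drwxr-xr-x  2 agent agent 4096 Dec  6 16:31 pics
{'clock': 0.0, 'qpos': array([ 1.2718,  0.522 , -0.0363,  1.6   ,  0.0212,  1.0211, -0.1128]), 'qd': array([-0.    , -0.0004, -0.001 ,  0.0012,  0.0006, -0.0022, -0.0004]), 'joint_efforts': array([ -0.    , -92.7114,   1.9801, -36.9925,   0.0179,   0.0083,
        -0.    ]), 'position': array([ 0.1416, -0.6084,  0.2014]), 'tool_rot': array([ 3.1415,  0.0011, -1.3421]), 'force': array([-0.0973,  0.7296,  0.2062]), 'moment': array([ 0.0218, -0.0053, -0.0095]), 'grip_width': 0.08524226397403507}
scene {'fov_y': 52.075722760123675, 'cx': 316.9948315934895, 'cy': 239.68104814768625, 'R': array([[ 0.2341,  0.9722,  0.0089],
       [ 0.7766, -0.1815, -0.6033],
       [-0.5849,  0.1481, -0.7975]]), 't': array([-0.0701, -0.3801,  1.5044])}
top {'fov_y': 42.01492798828852, 'cx': 316.5319177089506, 'cy': 244.17245462484817, 'R': array([[-0.0041, -0.9998, -0.0193],
       [-0.9959,  0.0058, -0.0903],
       [ 0.0904,  0.0189, -0.9957]]), 't': array([-0.0545,  0.5481,  1.4344])}
wrist {'fov_y': 67.69559863682832, 'cx': 314.05948959174975, 'cy': 245.74067857980805, 'R': array([[ 0.2258, -0.9742, -0.0014],
       [-0.9376, -0.2177,  0.2711],
       [-0.2644, -0.0599, -0.9625]]), 't': array([-0.6245, -0.0353,  0.3781])}
```

View pics/scene0.png

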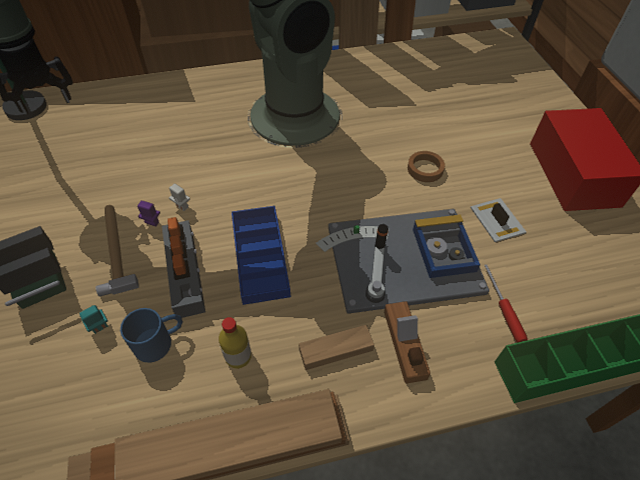

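View pics/top0.png

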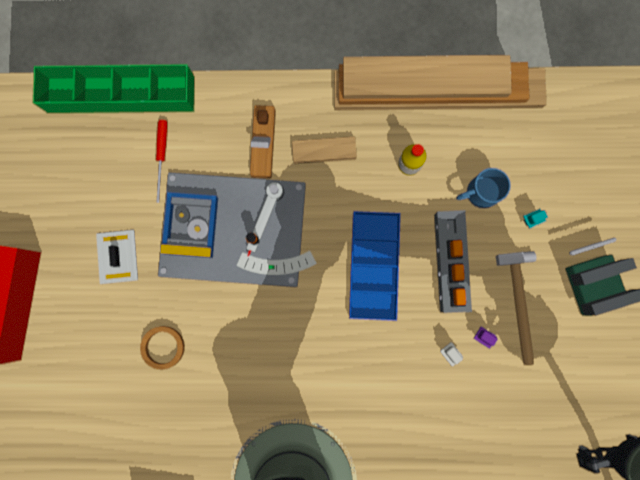

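View pics/wrist0.png

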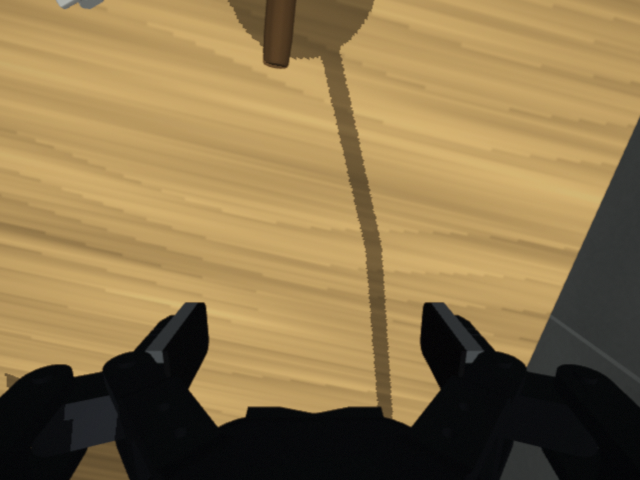

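Top view: three orange links in the grey isolator at (455,250), (457,272), (459,296); look-alikes purple (486,338), white (452,355), turquoise (535,218) to leave alone; blue tray at (375,265); drive at (233,228); cover at (117,256).

```bash
python3 - <<'E'
from h import *
np.set_printoptions(precision=4,suppress=True)
save('top','top_iso.png',(330,190,520,380),4)
save('top','top_drv.png',(80,150,340,310),3)
save('scene','sc_iso.png',(120,170,330,330),3.7)
for cam in ['top','scene']:
    for n in ['isolator','tray','drive','link0','cover','well','post','pointer','mark']:
        try:
            r=mark_of(cam,n)
            zz=dict(isolator=0,tray=0,drive=0,link0=.022,cover=0,well=.045,post=.1,pointer=.03,mark=.022)[n]
            print(cam,n,[(np.round(q['xy'],1),round(float(q['p']),2),atz(cam,q['xy'],zz)[:2]) for q in r[:6] if q['p']>.2])
        except Exception as e: print(cam,n,e)
E
```

```text
top isolator [(array([450.5, 262.6]), 0.75, array([ 0.5046, -0.3724]))]
top tray [(array([376.2, 266.4]), 0.92, array([ 0.4965, -0.1975]))]
top drive [(array([226.5, 230.3]), 0.88, array([0.5845, 0.1578]))]
top link0 [(array([450.2, 352.9]), 0.89, array([ 0.296 , -0.3626])), (array([455.4, 297.5]), 0.82, array([ 0.4225, -0.3775])), (array([529.9, 221.5]), 0.61, array([ 0.5982, -0.5546])), (array([453. , 249.6]), 0.55, array([ 0.5335, -0.3746])), (array([452.7, 277.8]), 0.53, array([ 0.468 , -0.3724]))]
top cover [(array([118.9, 261.6]), 0.74, array([0.5111, 0.4142])), (array([162.1, 162.4]), 0.29, array([0.7503, 0.3152]))]
top well [(array([186.4, 225.8]), 0.61, array([0.5904, 0.2437]))]
top post [(array([164.8, 344.4]), 0.31, array([0.3224, 0.2747]))]
top pointer [(array([247.5, 255.3]), 0.69, array([0.5223, 0.1034])), (array([451.7, 272.7]), 0.27, array([ 0.4795, -0.3688]))]
top mark [(array([451.8, 247.9]), 0.59, array([ 0.5375, -0.3719]))]
scene isolator [(array([186.2, 271.8]), 0.91, array([ 0.5014, -0.3655])), (array([260.6, 256. ]), 0.71, array([ 0.4964, -0.1875]))]
scene tray [(array([262.4, 255.9]), 0.83, array([ 0.4971, -0.1832]))]
scene drive [(array([407.8, 261.8]), 0.79, array([0.5937, 0.1535]))]
scene link0 [(array([175.4, 241.1]), 0.82, array([ 0.422 , -0.3806])), (array([177. , 261.2]), 0.81, array([ 0.4823, -0.3808])), (array([184.9, 280.9]), 0.81, array([ 0.5413, -0.3671])), (array([ 97.3, 325.5]), 0.78, array([ 0.6118, -0.5568])), (array([184.7, 208.9]), 0.6, array([ 0.324 , -0.3511]))]
scene cover [(array([497.5, 220.1]), 0.85, array([0.5235, 0.4226]))]
scene well [(array([444.9, 244. ]), 0.71, array([0.5933, 0.2387]))]
scene post [(array([379.7, 226.6]), 0.63, array([0.5488, 0.0856]))]
scene pointer [(array([498.1, 302.7]), 0.37, array([0.7607, 0.2981]))]
scene mark [(array([238.1, 356.3]), 0.45, array([ 0.7502, -0.2751])), (array([335.6, 349.2]), 0.3, array([ 0.7811, -0.0765]))]
```

View pics/top_iso.png

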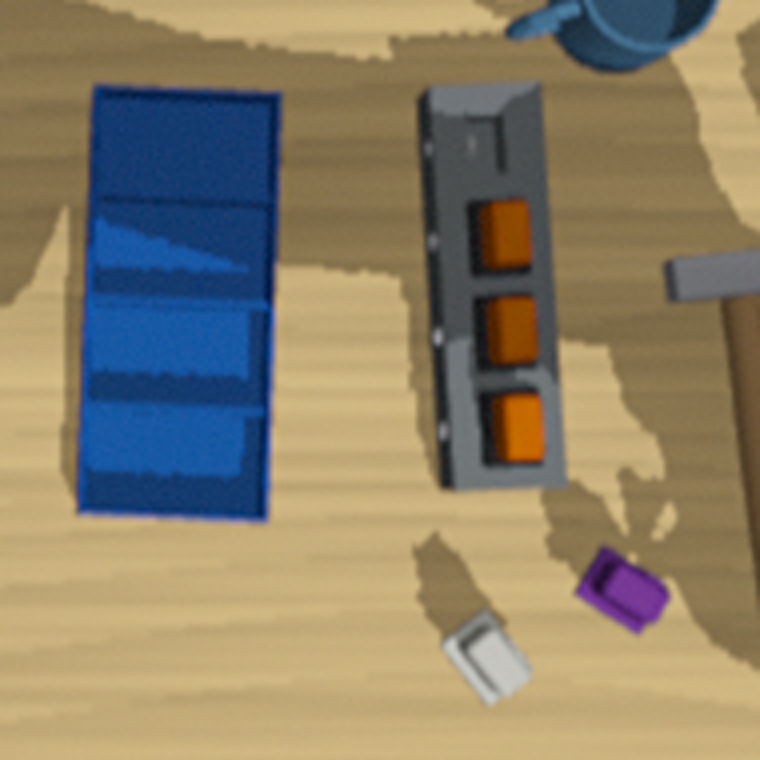

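View pics/top_drv.png

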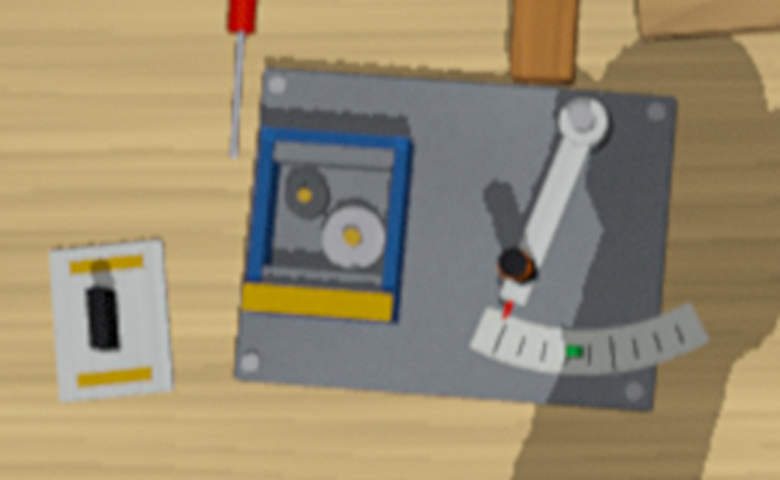

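View pics/sc_iso.png

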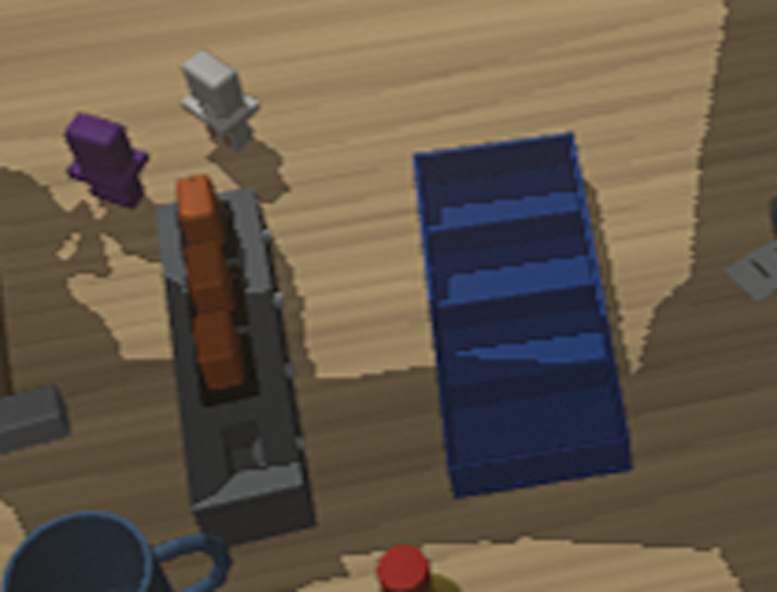

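```bash
python3 - <<'E'
from h import *
np.set_printoptions(precision=4,suppress=True)
im=grab_frame('top'); c=calibration('top'); cs=calibration('scene'); ims=grab_frame('scene')
print('cam centre', -np.array(c['R']).T@c['t'])
def blobs(im,lo,hi,mn=40):
    hsv=cv2.cvtColor(im,cv2.COLOR_RGB2HSV); m=cv2.inRange(hsv,lo,hi)
    n,l,s,ce=cv2.connectedComponentsWithStats(m)
    return [(s[i],ce[i],(l==i)) for i in range(1,n) if s[i][4]>mn]
for s,ce,m in blobs(im,(5,200,110),(18,255,255)):
    r=cv2.minAreaRect(np.argwhere(m)[:,::-1].astype(np.float32))
    print('top',s,ce,r,atz('top',r[0],.092,c))
for s,ce,m in blobs(im,(105,150,60),(120,255,255),300):
    r=cv2.minAreaRect(np.argwhere(m)[:,::-1].astype(np.float32)); print('blue',s,ce,r, [atz('top',p,.035,c)[:2] for p in cv2.boxPoints(r)])
for z,pts in {.05:[(540,84),(565,487),(424,90),(446,488)]}.items():
    for p in pts: print('iso',p,atz('top',(330+p[0]/4,190+p[1]/4),z,c)[:2])
# tray top corners
for p in [(96,87),(282,93),(267,521),(78,514)]: print('tray',atz('top',(330+p[0]/4,190+p[1]/4),.035,c)[:2])
# drive plate corners z .02
D=lambda p:(80+p[0]/3,150+p[1]/3)
for p in [(264,68),(677,97),(654,410),(234,380)]: print('drv',atz('top',D(p),.02,c)[:2])
E
```

```text
cam centre [ 0.416  -0.0848  1.4767]
top [453 240  10  16 126] [457.3095 247.5159] ((457.36138916015625, 247.61386108398438), (15.02506160736084, 8.358312606811523), 84.2894058227539) [ 0.5322 -0.3704  0.092 ]
top [455 265   9  15 129] [458.876 272.062] ((459.0, 272.0), (14.0, 8.0), 90.0) [ 0.4782 -0.3727  0.092 ]
top [456 289  10  16 146] [460.137 296.637] ((460.5, 296.5), (15.0, 9.0), 90.0) [ 0.4243 -0.3746  0.092 ]
blue [162 193  55  60 703] [189.9772 215.1849] ((189.5395965576172, 221.60397338867188), (50.74689865112305, 56.02059555053711), 5.710593223571777) [array([0.5425, 0.3034]), array([0.6736, 0.2927]), array([0.6608, 0.1737]), array([0.53  , 0.1854])]
blue [ 350  212   50  108 4909] [374.371  265.4587] ((374.3030090332031, 265.41009521484375), (46.607452392578125, 105.94117736816406), 1.9091525077819824) [array([ 0.3776, -0.1317]), array([ 0.6222, -0.142 ]), array([ 0.6178, -0.25  ]), array([ 0.3737, -0.2381])]
iso (540, 84) [ 0.6199 -0.3985]
iso (565, 487) [ 0.3901 -0.4068]
iso (424, 90) [ 0.6169 -0.3322]
iso (446, 488) [ 0.3898 -0.3398]
tray [ 0.622  -0.1449]
tray [ 0.6178 -0.2527]
tray [ 0.3712 -0.2401]
tray [ 0.3755 -0.1322]
drv [0.7209 0.2952]
drv [ 0.6951 -0.0321]
drv [ 0.4492 -0.0136]
drv [0.474  0.3144]
```

```bash
cat >> h.py <<'E'
from scipy.spatial.transform import Rotation as Ro
def go(xyz,yawdeg=None):
    s=status.observe(); p=np.array(s['position']); y=s['tool_rot'][2]
    y2=np.radians(yawdeg) if yawdeg is not None else y
    turn=-np.degrees((y2-y+np.pi)%(2*np.pi)-np.pi)
    R=Ro.from_euler('xyz',[np.pi,0,y2]).as_matrix()
    d=R.T@(np.array(xyz)-p)*100
    print('t %.2f pos %s yaw %.2f w %.4f F %s'%(s['clock'],np.round(p,4),np.degrees(y),s['grip_width'],np.round(s['force'],1)))
    print('turn %.2f deg, THEN d(cm) %s  rows>=%d'%(turn,np.round(d,2),int(np.ceil(np.linalg.norm(d)/4.17))))
E
python3 -c "
from h import *
go((.4243,-.3746,.20),-87.8)"
```

```text
t 1.30 pos [ 0.1417 -0.6087  0.202 ] yaw -76.90 w 0.0854 F [-0.1  0.2 -0.1]
turn 10.90 deg, THEN d(cm) [-22.31 -29.14   0.2 ]  rows>=9
```

Request:
{"fn": "carry_out", "kwargs": {
  "deltas": [1,0,0,0,5.45,1,0,0,0,5.45,1,-1.86,-2.43,0,0,1,-1.86,-2.43,0,0,1,-1.86,-2.43,0,0,1,-1.86,-2.43,0,0,1,-1.86,-2.43,0,0,1,-1.86,-2.43,0,0,1,-1.86,-2.43,0,0,1,-1.86,-2.43,0,0,1,-1.86,-2.43,0,0,1,-1.86,-2.43,0,0,1,-1.86,-2.43,0,0,1,-1.86,-2.43,0,0,1,0,0,0,0,1,0,0,0,0,1,0,0,0,0],
  "newtons": 40
}}

```text
clock: 2.72
position: [0.4241, -0.3748, 0.202]
tool_rot: [3.141, -0.0, -1.532]
force: [-0.1, -0.5, 0.2]
grip_width: 0.0856
```

```bash
python3 -c "
from h import *
go((.4243,-.3746,.20),-87.8)
c=calibration('wrist')
im=save('wrist','w1.png')
for X in [(.4243,-.3746,.092),(.4782,-.3727,.092)]: print(proj('wrist',X,c))"
```

```text
t 2.72 pos [ 0.4241 -0.3748  0.202 ] yaw -87.80 w 0.0856 F [-0.1 -0.5  0.2]
turn 0.00 deg, THEN d(cm) [-0.02 -0.02  0.2 ]  rows>=1
[313.6222014  232.16917662]
[313.75300097 163.70221193]
```

View pics/w1.png

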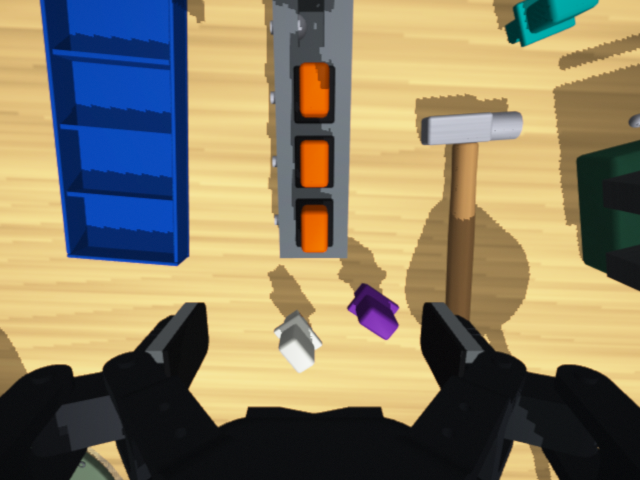

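Request:
{"fn": "carry_out", "kwargs": {
  "deltas": [1,-0.03,-0.02,2.8,0,1,0,-0.1,2.8,0,1,0,0,2.8,0,1,0,0,2.8,0,1,0,0,2.8,0,1,0,0,0,0,-1,0,0,0,0,-1,0,0,0,0,-1,0,0,0,0,-1,0,0,0,0,-1,0,0,0,0,-1,0,0,0,0,-1,0,0,0,0,-1,0,0,0,0,-1,0,0,0,0,-1,0,0,0,0],
  "newtons": 60
}}

```text
clock: 4.1
position: [0.4262, -0.3744, 0.0628]
tool_rot: [-3.141, -0.001, -1.532]
force: [-0.3, 0.9, 8.9]
grip_width: -0.0002
```

```bash
python3 -c "
from h import *
go((.4243,-.3746,.20),-87.8)
save('wrist','w2.png');save('scene','s2.png',(120,150,330,330),3.7)"
```

```text
t 4.10 pos [ 0.4262 -0.3744  0.0628] yaw -87.79 w -0.0002 F [-0.3  0.9  8.9]
turn 0.01 deg, THEN d(cm) [ 1.000e-02  1.900e-01 -1.372e+01]  rows>=4
```

View pics/w2.png

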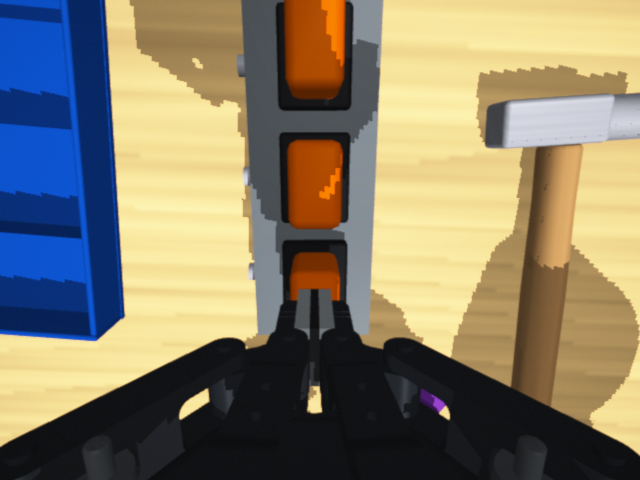

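View pics/s2.png

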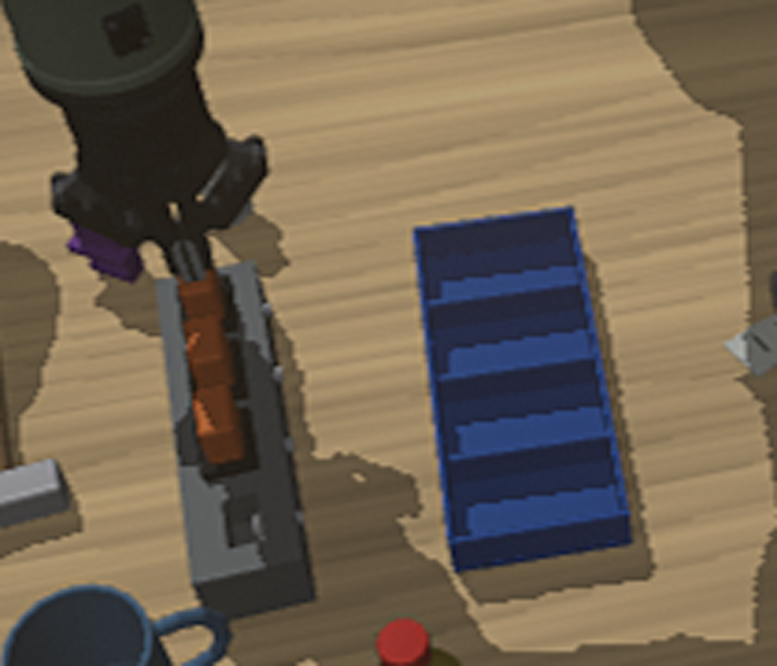

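```bash
python3 -c "
from h import *
c=calibration('wrist')
for X in [(.4262,-.3744,.0628),(.4262,-.3744,.092),(.4082,-.3744,.092),(.4442,-.3744,.092),(.4782,-.3727,.092),(.3898,-.3398,.05),(.3901,-.4068,.05)]: print(X,proj('wrist',X,c))"
```

```text
(0.4262, -0.3744, 0.0628) [313.7048087  283.00436984]
(0.4262, -0.3744, 0.092) [313.67226093 307.98603676]
(0.4082, -0.3744, 0.092) [312.17067118 344.87590393]
(0.4442, -0.3744, 0.092) [315.27108432 268.70741087]
(0.4782, -0.3727, 0.092) [314.27753368 186.95986692]
(0.3898, -0.3398, 0.05) [250.94077959 332.00615654]
(0.3901, -0.4068, 0.05) [367.76229455 335.44266003]
```

```bash
python3 -c "
from h import *
a=grab_frame('wrist')[220:400,220:420]; b=grab_frame('scene')[190:290,150:220]
a=cv2.resize(a,None,fx=2,fy=2,interpolation=2);b=cv2.resize(b,None,fx=3.6,fy=3.6,interpolation=2)
o=np.hstack([a,b[:360]]);cv2.imwrite('pics/z1.png',o[:,:,::-1])
c=calibration('scene')
for X in [(.4262,-.3744,.0628),(.4262,-.3744,.092),(.4262,-.3744,.11)]: print((proj('scene',X,c)-[150,190])*3.6+[400,0])
"
```

```text
[487.72056829 149.52663101]
[477.5122852  121.26064465]
[471.00647879 103.24654436]
```

View pics/z1.png

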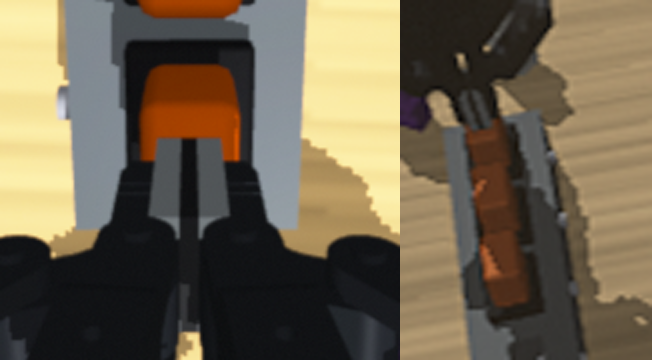

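Request:
{"fn": "carry_out", "kwargs": {
  "deltas": [-1,0,0,-0.5,0,-1,0,0,-0.5,0,-1,0,0,-0.5,0,-1,0,0,-0.5,0,-1,0,0,-1,0,-1,0,0,-1,0,-1,0,0,-1,0,-1,0,0,-1,0,-1,0,0,0,0]
}}

```text
clock: 5.05
position: [0.4265, -0.3748, 0.1244]
tool_rot: [-3.139, -0.002, -1.532]
force: [0.1, 0.5, 0.5]
grip_width: -0.0002
```

```bash
python3 -c "
from h import *
go((.4243,-.3746,.20),-87.8)
a=grab_frame('wrist')[220:400,220:420]; b=grab_frame('scene')[190:290,150:220]
a=cv2.resize(a,None,fx=2,fy=2,interpolation=2);b=cv2.resize(b,None,fx=3.6,fy=3.6,interpolation=2)
o=np.hstack([a,b[:360]]);cv2.imwrite('pics/z2.png',o[:,:,::-1])
"
```

```text
t 5.05 pos [ 0.4265 -0.3748  0.1244] yaw -87.80 w -0.0002 F [0.1 0.5 0.5]
turn -0.00 deg, THEN d(cm) [-0.03  0.22 -7.56]  rows>=2
```

View pics/z2.png

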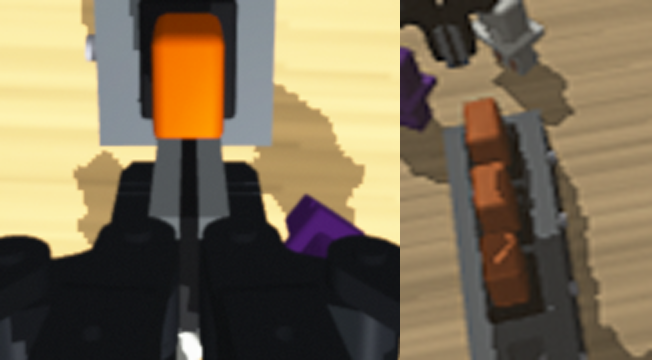

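```bash
python3 -c "
from h import *
np.set_printoptions(precision=4,suppress=True)
s=status.observe();c=calibration('wrist');R=np.array(c['R']);t=np.array(c['t']);print('cam',-R.T@t, 'fwd',R[2]); p=s['position']
for X in [p,(.4442,-.3744,.092),(.4082,-.3744,.092),(.4442,-.3744,.058),(.3898,-.3398,.05),(.3901,-.4068,.05)]: print(X,proj('wrist',X,c))
save('wrist','w3.png')
c=calibration('scene')
for X in [p,p+[0,0,.02]]: print(X,proj('scene',X,c))
c=calibration('top')
for X in [p,p+[0,0,.02]]: print(X,proj('top',X,c))
save('scene','s3.png',(140,160,240,280),5);save('top','t3.png',(400,200,520,320),5)
"
```

```text
cam [ 0.4937 -0.3718  0.2935] fwd [-0.2703 -0.0103 -0.9627]
[ 0.4259 -0.3742  0.1224] [313.6579 283.0243]
(0.4442, -0.3744, 0.092) [315.2136 234.0198]
(0.4082, -0.3744, 0.092) [312.9381 291.6227]
(0.4442, -0.3744, 0.058) [315.0466 221.9105]
(0.3898, -0.3398, 0.05) [264.9868 290.6898]
(0.3901, -0.4068, 0.05) [356.2865 293.4798]
[ 0.4259 -0.3742  0.1224] [168.5273 215.0205]
[ 0.4259 -0.3742  0.1424] [166.4279 209.2022]
[ 0.4259 -0.3742  0.1224] [463.2549 295.6901]
[ 0.4259 -0.3742  0.1424] [465.2791 295.6127]
```

View pics/w3.png

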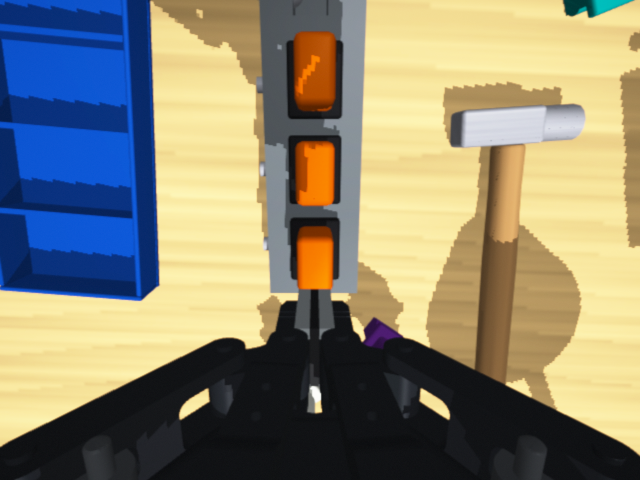

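View pics/s3.png

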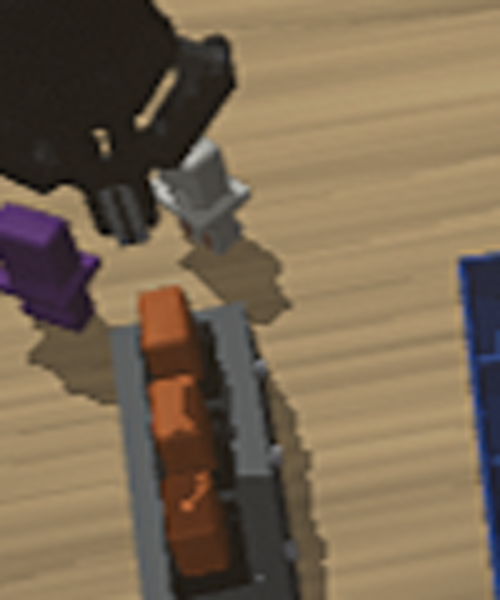

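View pics/t3.png

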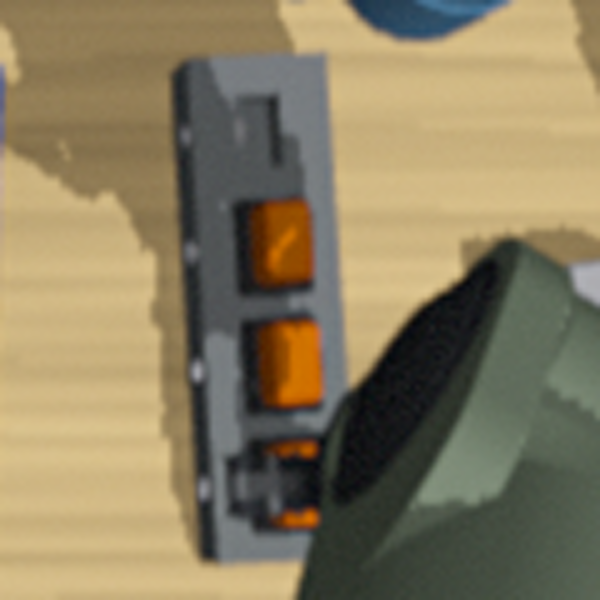

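```bash
python3 -c "
from h import *
print([a for a in dir(bot) if a[0]!='_']); print(bot.grasp_offset)
s=status.observe();c=calibration('wrist')
for d in [0,.019,.028,.041]:
  for x in [0,.011]:
    p=s['position']+[x,0,d]; print(d,x,proj('wrist',p,c),proj('scene',p))
"
```

```text
['IKError', 'grasp_offset']
0.0187
0 0 [313.72802098 283.08882408] [168.74845557 215.12238886]
0 0.011 [314.54321438 262.68842228] [169.0320447  218.80448702]
0.019 0 [313.65480416 298.4458317 ] [166.76042943 209.60577136]
0.019 0.011 [314.56076384 276.02371275] [167.03616709 213.3066378 ]
0.028 0 [313.61413716 306.97561355] [165.79927962 206.93865559]
0.028 0.011 [314.57053937 283.45183451] [166.07110439 210.64827381]
0.041 0 [313.5467369  321.11261617] [164.38819996 203.02301957]
0.041 0.011 [314.58678526 295.7965798 ] [164.65414206 206.74510599]
```

Request:
{"fn": "carry_out", "kwargs": {
  "deltas": [1,0,0,0,0,1,0,0,0,0,1,0,0,0,0,1,0,0,0,0,1,0,0,0,0,1,0,0,0,0,1,0,0,0,0]
}}

```text
clock: 5.88
position: [0.4257, -0.3741, 0.122]
tool_rot: [3.142, 0.0, -1.532]
force: [0.2, -0.2, 0.4]
grip_width: 0.0833
```

```bash
python3 -c "
from h import *
go((.4243,-.3746,.20),-87.8)
c=calibration('wrist');p=status.observe()['position'];print(p)
save('wrist','w4.png')
for d in [0,.013,.028,.041]:
  for y in [-.0425,.0425]: print(d,proj('wrist',p+[0.011,y,d],c),proj('scene',p+[0.,y,d]))
save('scene','s4.png',(120,140,240,260),5)
"
```

```text
t 5.88 pos [ 0.4257 -0.3741  0.122 ] yaw -87.79 w 0.0833 F [ 0.2 -0.2  0.4]
turn 0.01 deg, THEN d(cm) [ 0.04  0.14 -7.8 ]  rows>=2
[ 0.42570329 -0.37410333  0.12198285]
0 [398.72688045 265.64411408] [149.25213037 218.40188551]
0 [229.93461477 259.60794112] [187.76125332 211.81119095]
0.013 [405.02333307 274.63646906] [147.70316751 214.65139401]
0.013 [223.62687281 268.19332225] [186.59344089 208.04148239]
0.028 [413.56364254 286.83341534] [145.87874563 210.23393575]
0.028 [215.06427112 279.84776206] [185.21827568 203.60243728]
0.041 [422.37962762 299.42407109] [144.26438735 206.32510282]
0.041 [206.2168347  291.88988651] [184.00173939 199.67544768]
```

View pics/s4.png

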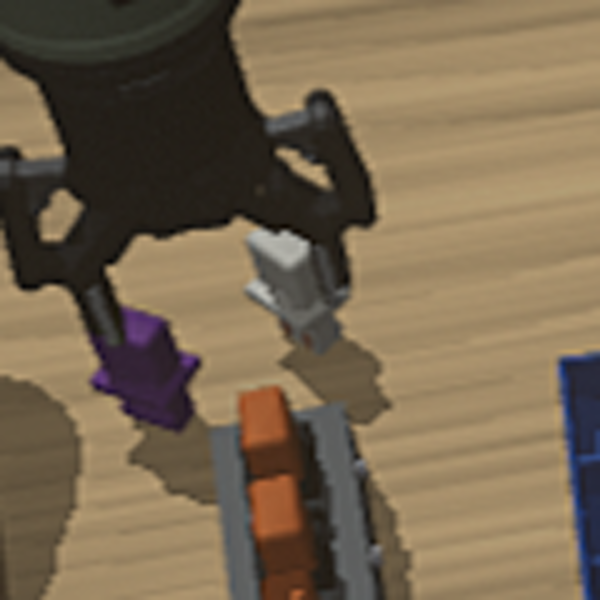

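View pics/w4.png

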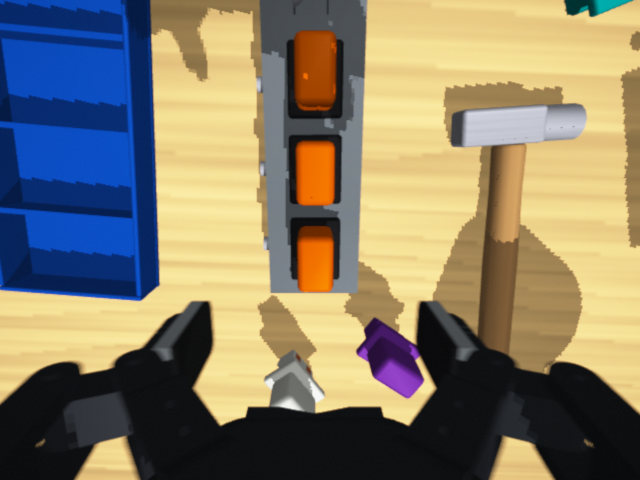

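```bash
python3 -c "
from h import *
c=calibration('top')
print(atz('top',(487,339),.07,c),atz('top',(453,354),.07,c))
w=calibration('wrist')
print(atz('wrist',(400,373),.07,w),atz('wrist',(290,395),.07,w),atz('wrist',(378,327),.036,w))
"
```

```text
[ 0.33028323 -0.43544661  0.07      ] [ 0.29758207 -0.35954741  0.07      ]
[ 0.33814977 -0.43943254  0.07      ] [ 0.31652497 -0.36069999  0.07      ] [ 0.35598207 -0.42787819  0.036     ]
```

Request:
{"fn": "carry_out", "kwargs": {
  "deltas": [1,0,-0.05,2.2,0,1,0,-0.05,2.2,0,1,0,0,2.2,0,1,0,0,2.2,0,1,0,0,0,0,-1,0,0,0,0,-1,0,0,0,0,-1,0,0,0,0,-1,0,0,0,0,-1,0,0,0,0,-1,0,0,0,0,-1,0,0,0,0,-1,0,0,0,0],
  "newtons": 60
}}

```text
clock: 7.07
position: [0.4271, -0.3745, 0.035]
tool_rot: [-3.141, -0.001, -1.532]
force: [-1.5, 0.1, 9.4]
grip_width: 0.0212
```

Request:
{"fn": "carry_out", "kwargs": {
  "deltas": [-1,0,0,-0.3,0,-1,0,0,-0.3,0,-1,0,0,-0.3,0,-1,0,0,-0.5,0,-1,0,0,-0.5,0,-1,0,0,-0.5,0,-1,0,0,-0.7,0,-1,0,0,-1,0,-1,0,0,-1.5,0,-1,0,0,-1.4,0,-1,0,0,-1,0,-1,0,0,0,0]
}}

```text
clock: 8.07
position: [0.4277, -0.3746, 0.1165]
tool_rot: [-3.139, -0.002, -1.532]
force: [0.0, -0.1, -1.1]
grip_width: 0.0211
```

```bash
python3 -c "
from h import *
go((.4047,-.1878,.125),-92.9)
save('wrist','w5.png')"
```

```text
t 8.07 pos [ 0.4277 -0.3746  0.1165] yaw -87.79 w 0.0211 F [ 0.  -0.1 -1.1]
turn 5.11 deg, THEN d(cm) [-18.54   3.24  -0.85]  rows>=5
```

View pics/w5.png

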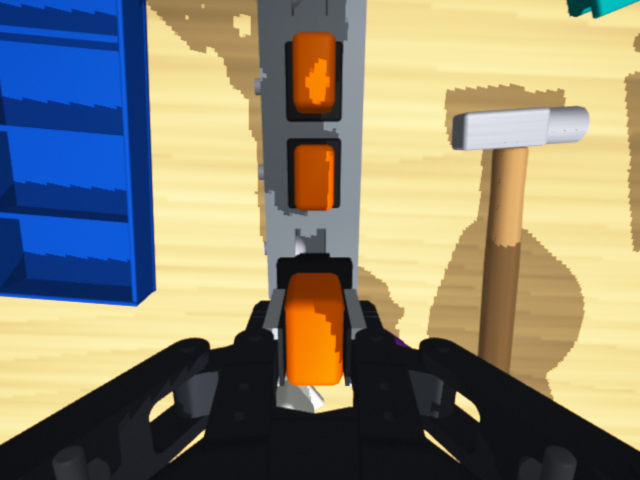

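Request:
{"fn": "carry_out", "kwargs": {
  "deltas": [-1,0,0,0,5.1,-1,-2.06,0.36,0,0,-1,-2.06,0.36,0,0,-1,-2.06,0.36,0,0,-1,-2.06,0.36,0,0,-1,-2.06,0.36,0,0,-1,-2.06,0.36,0,0,-1,-2.06,0.36,0,0,-1,-2.06,0.36,0,0,-1,-2.06,0.36,0,0,-1,0,0,0,0,-1,0,0,1.9,0,-1,0,0,1.9,0,-1,0,0,1.9,0,-1,0,0,1.9,0,-1,0,0,1.0,0,-1,0,0,0.4,0,-1,0,0,0,0]
}}

```text
clock: 9.62
position: [0.403, -0.1872, 0.023]
tool_rot: [3.14, 0.001, -1.621]
force: [0.2, 1.0, -0.5]
grip_width: 0.0209
```

```bash
python3 -c "
from h import *
go((.4047,-.1878,.021),-92.9)
save('scene','s6.png',(200,160,320,320),3.7);save('wrist','w6.png')"
```

```text
t 9.62 pos [ 0.403  -0.1872  0.023 ] yaw -92.89 w 0.0209 F [ 0.2  1.  -0.5]
turn 0.01 deg, THEN d(cm) [ 0.05 -0.17  0.2 ]  rows>=1
```

View pics/s6.png

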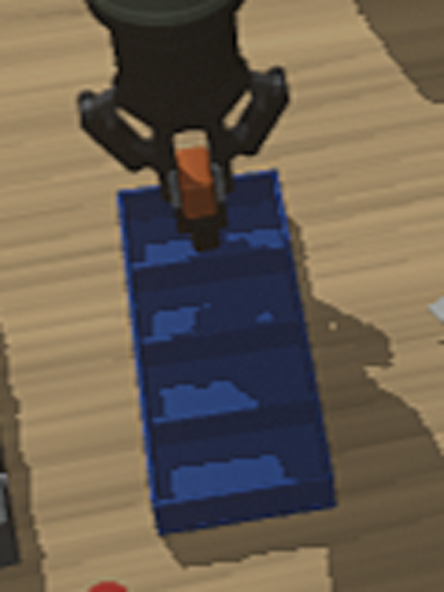

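View pics/w6.png

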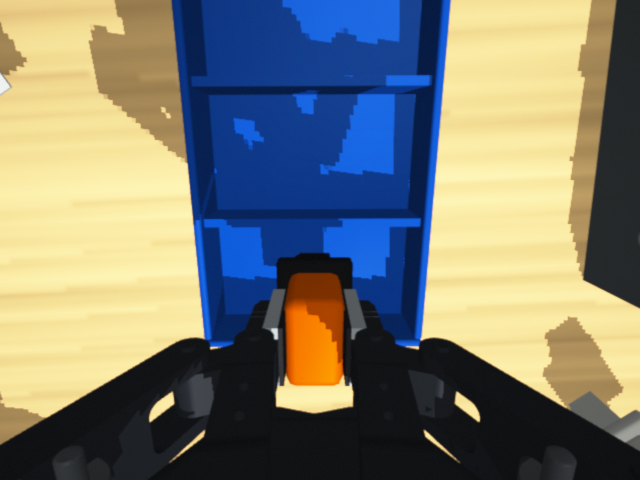

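Request:
{"fn": "carry_out", "kwargs": {
  "deltas": [-1,0,0,0.2,0,-1,0,0,0,0,0,0,0,0,0,0.2,0,0,0,0,0.5,0,0,0,0,0.5,0,0,0,0,0.5,0,0,0,0,0.5,0,0,-2.5,0,0.5,0,0,-2.5,0,1,0,0,-2.5,0,1,0,0,-2.5,0,1,0,0,0,0]
}}

```text
clock: 10.72
position: [0.4054, -0.188, 0.1258]
tool_rot: [-3.136, -0.002, -1.622]
force: [1.6, 0.1, 0.4]
grip_width: 0.0853
```

```bash
python3 -c "
from h import *
go((.4802,-.3727,.125),-87.8)
save('wrist','w7.png')"
```

```text
t 10.72 pos [ 0.4054 -0.188   0.1258] yaw -92.91 w 0.0853 F [1.6 0.1 0.4]
turn -5.11 deg, THEN d(cm) [18.75 -6.76  0.08]  rows>=5
```

View pics/w7.png

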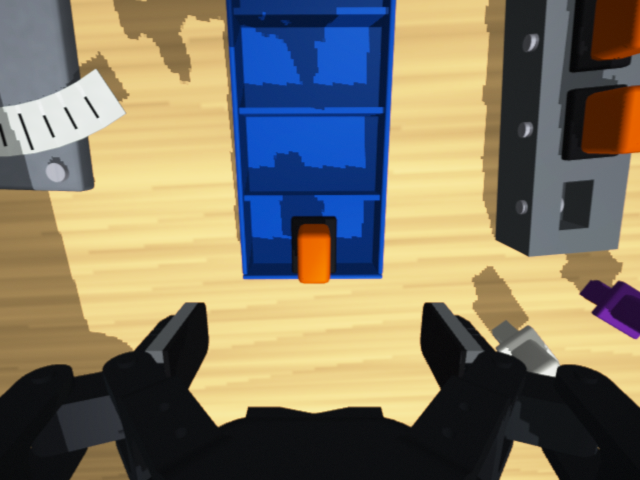

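Request:
{"fn": "carry_out", "kwargs": {
  "deltas": [1,0,0,0,-5.1,1,2.08,-0.75,0,0,1,2.08,-0.75,0,0,1,2.08,-0.75,0,0,1,2.08,-0.75,0,0,1,2.08,-0.75,0,0,1,2.08,-0.75,0,0,1,2.08,-0.75,0,0,1,2.08,-0.75,0,0,1,2.08,-0.75,0,0,1,0,0,0,0,1,0,0,0,0]
}}

```text
clock: 11.77
position: [0.4778, -0.3722, 0.1206]
tool_rot: [3.14, 0.001, -1.533]
force: [0.2, 0.8, -0.2]
grip_width: 0.0857
```

```bash
python3 -c "
from h import *
go((.4802,-.3727,.037),-87.8)
c=calibration('wrist')
for x in (.4622,.4982): print(proj('wrist',(x,-.3727,.092),c))
save('wrist','w8.png')"
```

```text
t 11.77 pos [ 0.4778 -0.3722  0.1206] yaw -87.86 w 0.0857 F [ 0.2  0.8 -0.2]
turn -0.06 deg, THEN d(cm) [ 0.06 -0.23  8.36]  rows>=3
[313.72007307 289.62179526]
[315.98871109 231.30610015]
```

View pics/w8.png

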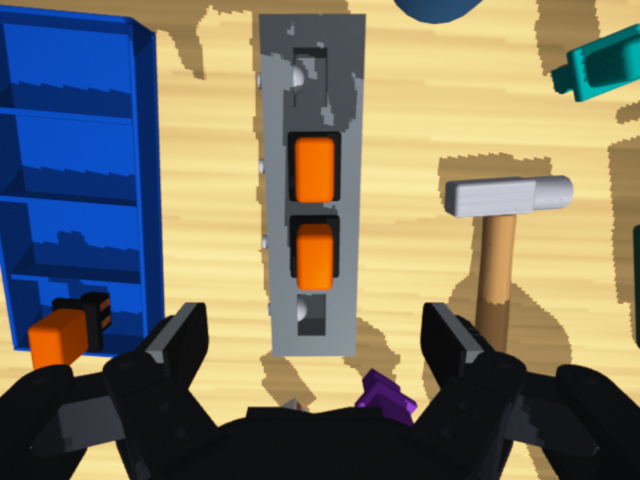

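Request:
{"fn": "carry_out", "kwargs": {
  "deltas": [1,0.05,-0.2,2.1,0,1,0,0,2.1,0,1,0,0,2.1,0,1,0,0,2.0,0,1,0,0,0,0,-1,0,0,0,0,-1,0,0,0,0,-1,0,0,0,0,-1,0,0,0,0,-1,0,0,0,0,-1,0,0,0,0,-1,0,0,0,0,-1,0,0,0,0]
}}

```text
clock: 12.9
position: [0.4807, -0.3725, 0.0399]
tool_rot: [-3.141, -0.001, -1.532]
force: [-1.8, 0.8, 7.5]
grip_width: 0.0207
```

```bash
python3 -c "
from h import *
go((.4802,-.3727,.037),-87.8)
save('scene','s8.png',(140,160,320,320),4)"
```

```text
t 12.90 pos [ 0.4807 -0.3725  0.0399] yaw -87.80 w 0.0207 F [-1.8  0.8  7.5]
turn 0.00 deg, THEN d(cm) [0.02 0.05 0.29]  rows>=1
```

View pics/s8.png

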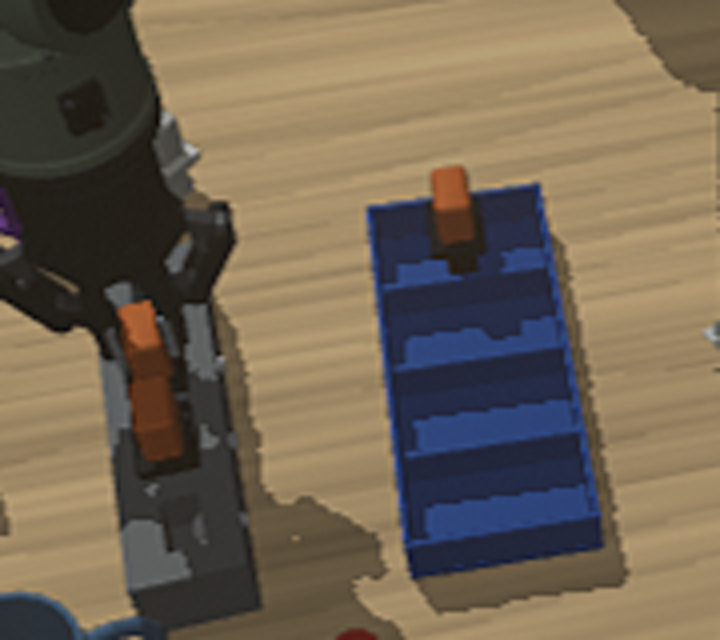

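Request:
{"fn": "carry_out", "kwargs": {
  "deltas": [-1,0,0,-0.3,0,-1,0,0,-0.3,0,-1,0,0,-0.3,0,-1,0,0,-0.5,0,-1,0,0,-0.5,0,-1,0,0,-0.5,0,-1,0,0,-0.7,0,-1,0,0,-1,0,-1,0,0,-1.5,0,-1,0,0,-1.4,0,-1,0,0,-1,0,-1,0,0,0,0]
}}

```text
clock: 13.95
position: [0.4815, -0.3727, 0.1217]
tool_rot: [-3.139, -0.002, -1.532]
force: [-0.2, -0.1, -1.5]
grip_width: 0.0208
```

```bash
python3 -c "
from h import *
go((.4666,-.1909,.125),-92.9)
"
```

```text
t 13.95 pos [ 0.4815 -0.3727  0.1217] yaw -87.79 w 0.0208 F [-0.2 -0.1 -1.5]
turn 5.11 deg, THEN d(cm) [-18.08   2.41  -0.33]  rows>=5
```

Request:
{"fn": "carry_out", "kwargs": {
  "deltas": [-1,0,0,0,5.1,-1,-2.01,0.27,0,0,-1,-2.01,0.27,0,0,-1,-2.01,0.27,0,0,-1,-2.01,0.27,0,0,-1,-2.01,0.27,0,0,-1,-2.01,0.27,0,0,-1,-2.01,0.27,0,0,-1,-2.01,0.27,0,0,-1,-2.01,0.27,0,0,-1,0,0,0,0,-1,0,0,1.9,0,-1,0,0,1.9,0,-1,0,0,1.9,0,-1,0,0,1.9,0,-1,0,0,1.3,0,-1,0,0,0.7,0,-1,0,0,0,0,-1,0,0,0,0]
}}

```text
clock: 15.53
position: [0.4653, -0.1903, 0.0229]
tool_rot: [3.141, 0.0, -1.621]
force: [-0.1, -0.3, -2.0]
grip_width: 0.0208
```

```bash
python3 -c "
from h import *
go((.4666,-.1909,.025),-92.9)
save('wrist','w9.png')"
```

```text
t 15.53 pos [ 0.4653 -0.1903  0.0229] yaw -92.89 w 0.0208 F [-0.1 -0.3 -2. ]
turn 0.01 deg, THEN d(cm) [ 0.05 -0.14 -0.21]  rows>=1
```

View pics/w9.png

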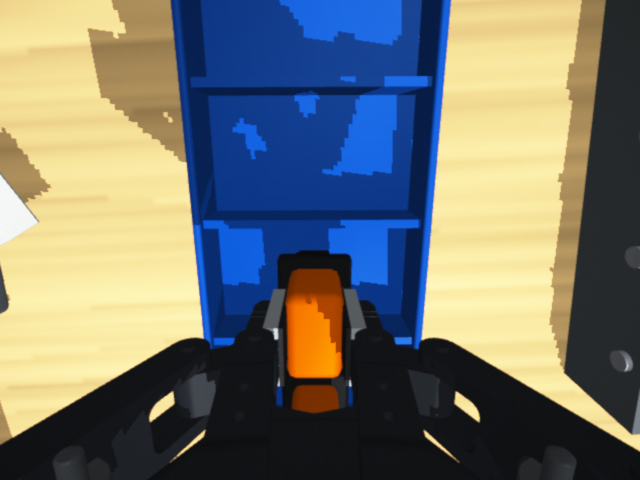

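Request:
{"fn": "carry_out", "kwargs": {
  "deltas": [0,0,0,0,0,0.2,0,0,0,0,0.5,0,0,0,0,0.5,0,0,0,0,0.5,0,0,0,0,0.5,0,0,-2.5,0,0.5,0,0,-2.5,0,1,0,0,-2.5,0,1,0,0,-2.5,0,1,0,0,0,0]
}}

```text
clock: 16.42
position: [0.4671, -0.1909, 0.127]
tool_rot: [-3.136, -0.001, -1.622]
force: [1.3, -0.6, 0.3]
grip_width: 0.0851
```

```bash
python3 -c "
from h import *
go((.5342,-.3704,.12),-87.8)
save('wrist','w10.png')"
```

```text
t 16.42 pos [ 0.4671 -0.1909  0.127 ] yaw -92.91 w 0.0851 F [ 1.3 -0.6  0.3]
turn -5.11 deg, THEN d(cm) [18.19 -6.01  0.7 ]  rows>=5
```

View pics/w10.png

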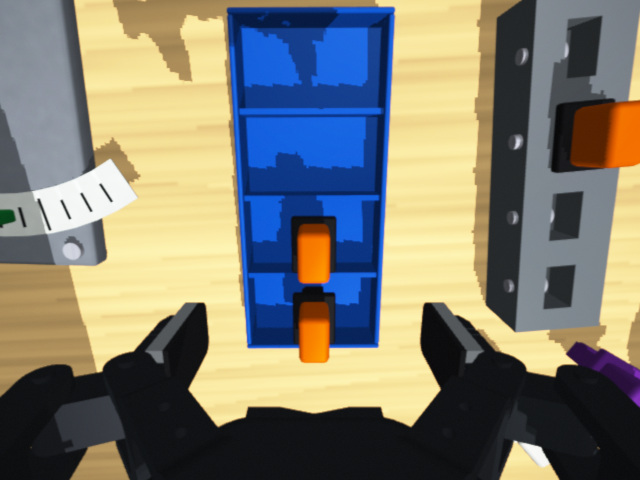

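Two links stand in the near compartments; one left in the isolator. Mug is ahead (x≈0.66), so approach stays high.

Request:
{"fn": "carry_out", "kwargs": {
  "deltas": [1,0,0,0,-5.1,1,2.02,-0.67,0,0,1,2.02,-0.67,0,0,1,2.02,-0.67,0,0,1,2.02,-0.67,0,0,1,2.02,-0.67,0,0,1,2.02,-0.67,0,0,1,2.02,-0.67,0,0,1,2.02,-0.67,0,0,1,2.02,-0.67,0,0,1,0,0,0,0,1,0,0,0,0]
}}

```text
clock: 17.47
position: [0.5319, -0.3701, 0.1215]
tool_rot: [3.14, 0.001, -1.534]
force: [-0.1, 0.3, -0.3]
grip_width: 0.0854
```

```bash
python3 -c "
from h import *
go((.5342,-.3704,.039),-87.8)
save('wrist','w11.png')"
```

```text
t 17.47 pos [ 0.5319 -0.3701  0.1215] yaw -87.86 w 0.0854 F [-0.1  0.3 -0.3]
turn -0.06 deg, THEN d(cm) [ 0.03 -0.23  8.25]  rows>=2
```

View pics/w11.png

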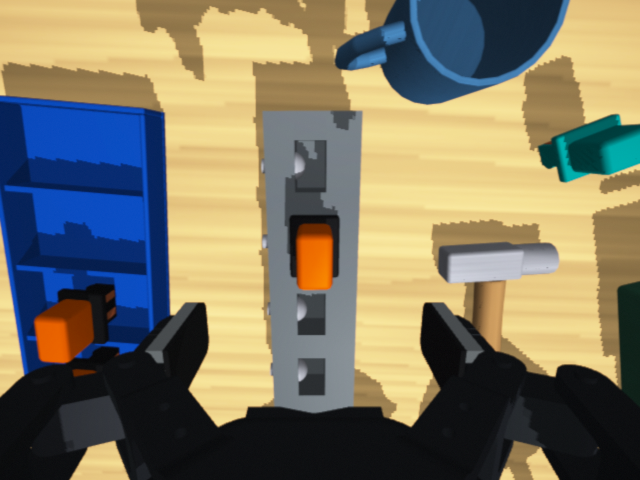

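Request:
{"fn": "carry_out", "kwargs": {
  "deltas": [1,0.05,-0.2,2.1,0,1,0,0,2.1,0,1,0,0,2.1,0,1,0,0,2.0,0,1,0,0,0,0,-1,0,0,0,0,-1,0,0,0,0,-1,0,0,0,0,-1,0,0,0,0,-1,0,0,0,0,-1,0,0,0,0,-1,0,0,0,0,-1,0,0,0,0]
}}

```text
clock: 18.6
position: [0.5348, -0.3703, 0.0409]
tool_rot: [-3.141, -0.001, -1.532]
force: [-1.5, 0.7, 7.4]
grip_width: 0.0206
```

Request:
{"fn": "carry_out", "kwargs": {
  "deltas": [-1,0,0,-0.3,0,-1,0,0,-0.3,0,-1,0,0,-0.3,0,-1,0,0,-0.5,0,-1,0,0,-0.5,0,-1,0,0,-0.5,0,-1,0,0,-0.7,0,-1,0,0,-1,0,-1,0,0,-1.5,0,-1,0,0,-1.4,0,-1,0,0,-1,0,-1,0,0,0,0]
}}

```text
clock: 19.6
position: [0.5358, -0.3705, 0.123]
tool_rot: [-3.138, -0.002, -1.532]
force: [-0.5, 0.1, -1.0]
grip_width: 0.0209
```

```bash
python3 -c "
from h import *
go((.5286,-.1941,.125),-92.9)
"
```

```text
t 19.60 pos [ 0.5358 -0.3705  0.123 ] yaw -87.79 w 0.0209 F [-0.5  0.1 -1. ]
turn 5.11 deg, THEN d(cm) [-17.58   1.61  -0.2 ]  rows>=5
```

Request:
{"fn": "carry_out", "kwargs": {
  "deltas": [-1,0,0,0,5.1,-1,-1.95,0.18,0,0,-1,-1.95,0.18,0,0,-1,-1.95,0.18,0,0,-1,-1.95,0.18,0,0,-1,-1.95,0.18,0,0,-1,-1.95,0.18,0,0,-1,-1.95,0.18,0,0,-1,-1.95,0.18,0,0,-1,-1.95,0.18,0,0,-1,0,0,0,0,-1,0,0,1.9,0,-1,0,0,1.9,0,-1,0,0,1.9,0,-1,0,0,1.9,0,-1,0,0,1.3,0,-1,0,0,0.7,0,-1,0,0,0,0,-1,0,0,0,0]
}}

```text
clock: 21.18
position: [0.5272, -0.194, 0.0239]
tool_rot: [3.141, 0.0, -1.621]
force: [0.1, 0.1, -1.7]
grip_width: 0.0209
```

```bash
python3 -c "
from h import *
go((.5286,-.1941,.025),-92.9)
save('wrist','w12.png')"
```

```text
t 21.18 pos [ 0.5272 -0.194   0.0239] yaw -92.90 w 0.0209 F [ 0.1  0.1 -1.7]
turn 0.00 deg, THEN d(cm) [ 0.01 -0.14 -0.11]  rows>=1
```

View pics/w12.png

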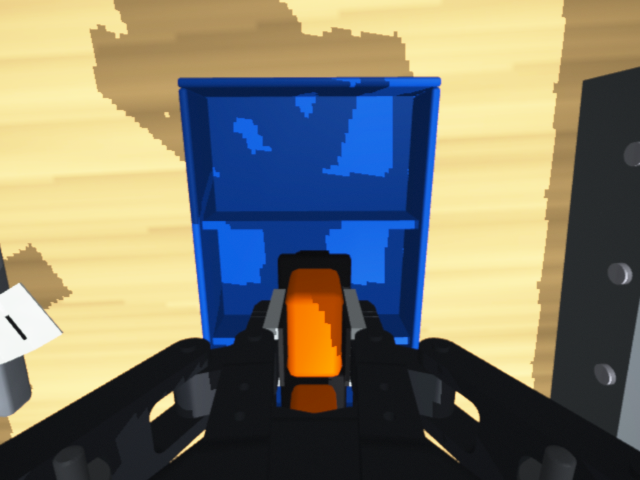

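Request:
{"fn": "carry_out", "kwargs": {
  "deltas": [0,0,0,0,0,0.2,0,0,0,0,0.5,0,0,0,0,0.5,0,0,0,0,0.5,0,0,0,0,0.5,0,0,-2.5,0,0.5,0,0,-2.5,0,1,0,0,-2.5,0,1,0,0,-2.5,0,1,0,0,-3,0,1,0,0,-3,0,1,0,0,0,0]
}}

```text
clock: 22.23
position: [0.5295, -0.1947, 0.1894]
tool_rot: [-3.134, -0.002, -1.622]
force: [0.7, -0.5, 0.5]
grip_width: 0.0853
```

```bash
python3 - <<'E'
from h import *
np.set_printoptions(precision=4,suppress=True)
go((.5,.16,.18),-92.9)
save('wrist','w13.png'); save('top','t13.png',(140,150,320,300),4.4)
E
```

```text
t 22.23 pos [ 0.5295 -0.1947  0.1894] yaw -92.91 w 0.0853 F [ 0.7 -0.5  0.5]
turn -0.01 deg, THEN d(cm) [-35.28   4.74   0.94]  rows>=9
```

View pics/w13.png

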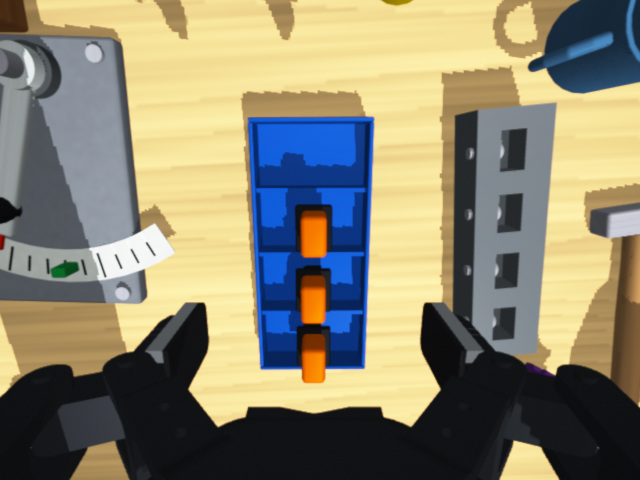

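View pics/t13.png

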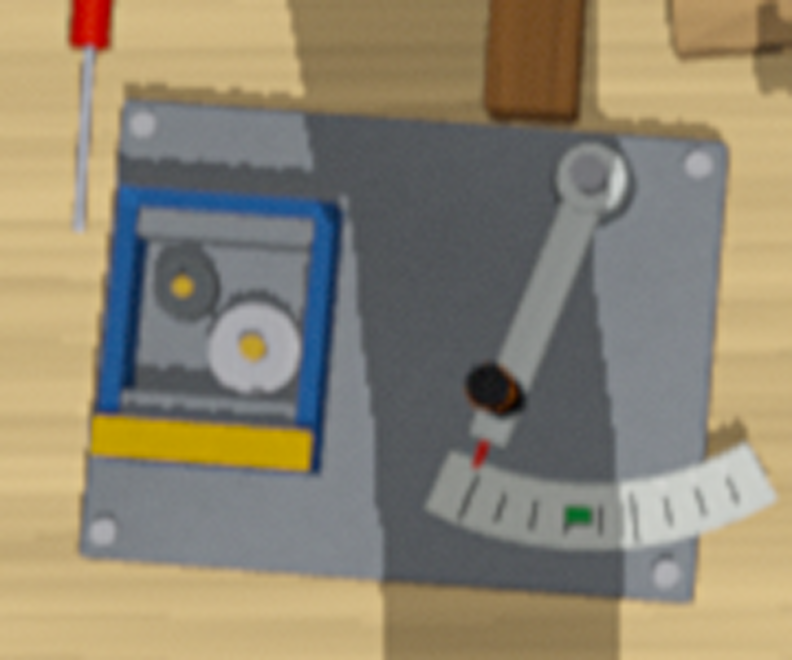

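```bash
python3 - <<'E'
from h import *
np.set_printoptions(precision=4,suppress=True)
c=calibration('top'); P=lambda x,y:(140+x/4.4,150+y/4.4)
for n,p,z in [('post',(491,386),.105),('ptr',(477,466),.03),('flag_mid',(578,515),.036),('flag_bot',(576,530),.022),('t0',(470,492),.022),('t.5',(634,516),.022),('t.4',(602,520),.022),('t.2',(533,516),.022),('pivot',(592,172),.05),('pivot3',(592,172),.03)]:
    print(n,atz('top',P(*p),z,c))
b=np.array([.5848,.1409])
# well lip and corner
for n,p,z in [('lipNL',(93,412),.0585),('lipNR',(316,432),.0585),('lipFR',(313,472),.0585),('lipFL',(90,455),.0585),('rimTL',(120,186),.05),('rimTR',(344,206),.05),('rimBR',(320,472),.05),('inTL',(136,207),.05),('inTR',(315,218),.05)]:
    print(n,atz('top',P(*p),z,c))
E
```

```text
post [0.5557 0.0848 0.105 ]
ptr [0.5208 0.1012 0.03  ]
flag_mid [0.4943 0.0471 0.036 ]
flag_bot [0.4871 0.0495 0.022 ]
t0 [0.5076 0.1059 0.022 ]
t.5 [0.4944 0.0187 0.022 ]
t.4 [0.4924 0.0357 0.022 ]
t.2 [0.4947 0.0723 0.022 ]
pivot [0.6741 0.0389 0.05  ]
pivot3 [0.6777 0.0407 0.03  ]
lipNL [0.548  0.2981 0.0585]
lipNR [0.5369 0.1815 0.0585]
lipFR [0.5161 0.1828 0.0585]
lipFL [0.5256 0.2992 0.0585]
rimTL [0.6685 0.2883 0.05  ]
rimTR [0.6569 0.1696 0.05  ]
rimBR [0.5167 0.1807 0.05  ]
inTL [0.6572 0.2796 0.05  ]
inTR [0.6507 0.1849 0.05  ]
```

```bash
python3 - <<'E'
from h import *
go((.5565,.0845,.12),-111.6)
E
```

```text
t 22.33 pos [ 0.5276 -0.194   0.185 ] yaw -92.89 w 0.0856 F [-0.3 -0.5 -0.8]
turn 18.71 deg, THEN d(cm) [-26.96   7.57   6.5 ]  rows>=7
```

Request:
{"fn": "carry_out", "kwargs": {
  "deltas": [0.2,0,0,0,6.2,0.2,0,0,0,6.2,0.2,0,0,0,6.3,0.2,-2.25,0.63,0,0,0.2,-2.25,0.63,0,0,0.2,-2.25,0.63,0,0,0.2,-2.25,0.63,0,0,0.2,-2.25,0.63,0,0,0.2,-2.25,0.63,0,0,0.2,-2.25,0.63,0,0,0.2,-2.25,0.63,0,0,0.2,-2.25,0.63,0,0,0.2,-2.25,0.63,0,0,0.2,-2.25,0.63,0,0,0.2,-2.25,0.63,0,0,0.2,0,0,3,0,0.2,0,0,3,0,0.2,0,0,0,0,0.2,0,0,0,0]
}}

```text
clock: 23.92
position: [0.555, 0.0846, 0.1227]
tool_rot: [3.138, -0.002, -1.948]
force: [-0.1, -0.5, -0.1]
grip_width: 0.0512
```

```bash
python3 - <<'E'
from h import *
np.set_printoptions(precision=4,suppress=True)
go((.5565,.0845,.05),-111.6)
c=calibration('wrist'); print('post pred',proj('wrist',(.5557,.0848,.105),c),'tcp',proj('wrist',status.observe()['position'],c))
save('wrist','w14.png')
print(calibration('wrist')['t']-c['t'])
E
```

```text
t 23.92 pos [0.555  0.0846 0.1227] yaw -111.59 w 0.0512 F [-0.1 -0.5 -0.1]
turn 0.01 deg, THEN d(cm) [-0.05 -0.14  7.27]  rows>=2
post pred [312.4447 270.5502] tcp [313.2953 283.3726]
[0.0008 0.0011 0.0003]
```

View pics/w14.png

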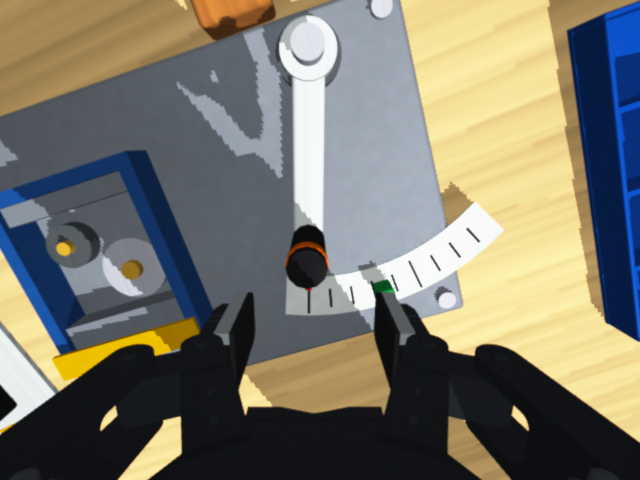

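Request:
{"fn": "carry_out", "kwargs": {
  "deltas": [0.2,-0.3,-0.26,1.4,0,0.2,0,0,2,0,0.2,0,0,2,0,0.2,0,0,1.6,0,0.2,0,0,0,0,0.2,0,0,0,0]
}}

```text
clock: 24.47
position: [0.5601, 0.0867, 0.0545]
tool_rot: [-3.142, 0.0, -1.948]
force: [0.3, 0.2, 0.3]
grip_width: 0.0512
```

```bash
python3 - <<'E'
from h import *
go((.5585,.0864,.05),-111.6)
save('wrist','w15.png'); save('scene','s15.png',(320,180,460,300),5)
E
```

```text
t 24.47 pos [0.5601 0.0867 0.0545] yaw -111.61 w 0.0512 F [0.3 0.2 0.3]
turn -0.01 deg, THEN d(cm) [0.09 0.14 0.45]  rows>=1
```

View pics/w15.png

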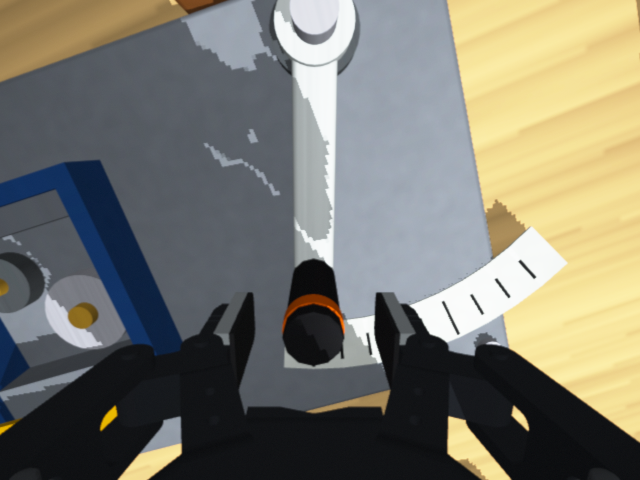

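View pics/s15.png

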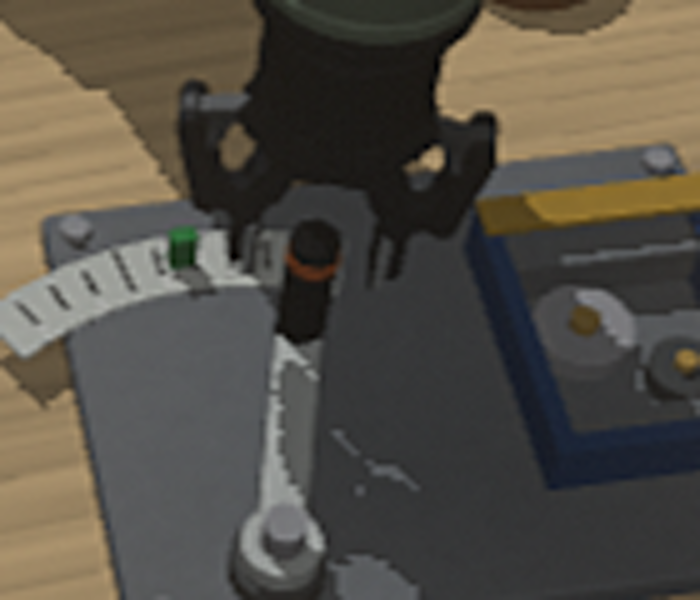

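Request:
{"fn": "carry_out", "kwargs": {
  "deltas": [0.2,0.05,0.1,0.6,0,0.2,0,0,0,0,-1,0,0,0,0,-1,0,0,0,0,-1,0,0,0,0,-1,0,0,0,0,-1,0,0,0,0,-1,0,0,0,0],
  "newtons": 40
}}

```text
clock: 25.23
position: [0.5591, 0.0874, 0.0484]
tool_rot: [-3.141, 0.001, -1.947]
force: [-0.6, 5.0, 5.2]
grip_width: 0.0227
```

```bash
python3 - <<'E'
from h import *
np.set_printoptions(precision=4,suppress=True)
go((.5585,.0864,.05),-111.6)
save('wrist','w16.png'); save('top','t16.png',(220,170,320,290),5)
E
```

```text
t 25.23 pos [0.5591 0.0874 0.0484] yaw -111.57 w 0.0227 F [-0.6  5.   5.2]
turn 0.03 deg, THEN d(cm) [ 0.12  0.02 -0.16]  rows>=1
```

View pics/w16.png

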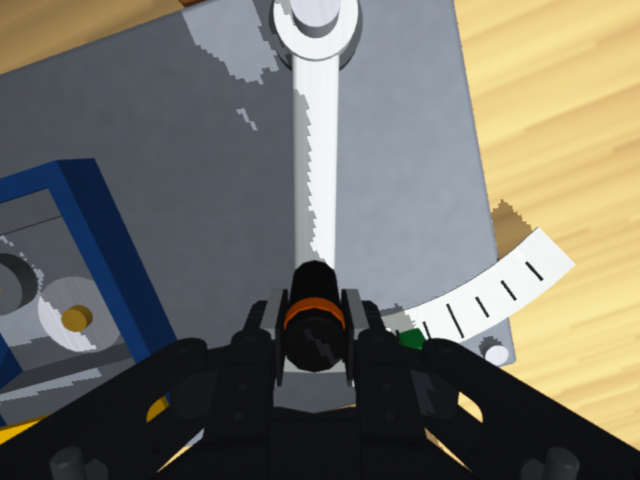

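View pics/t16.png

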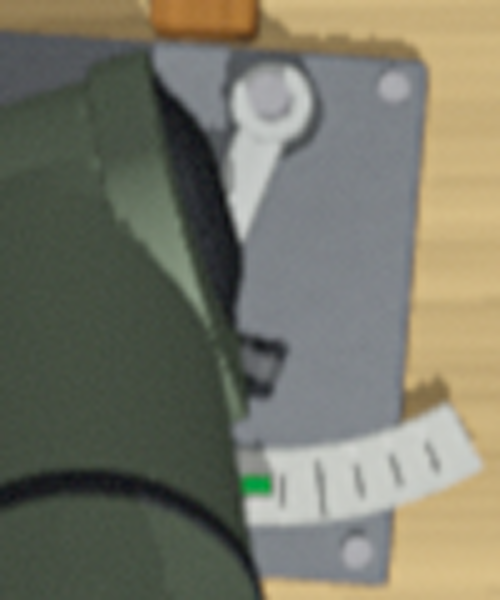

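Request:
{"fn": "carry_out", "kwargs": {
  "deltas": [-1,0.22,0,0,-1,-1,0.22,0,0,-1,-1,0.22,0,0,-1,-1,0.22,0,0,-1,-1,0.22,0,0,-1,-1,0.22,0,0,-1,-1,0.22,-0.01,0,-1,-1,0.22,0,0,-1,-1,0.22,0,0,-1,-1,0.22,0,0,-1,-1,0.22,-0.01,0,-1,-1,0.22,0,0,-1,-1,0.22,0,0,-1,-1,0.22,0,0,-1,-1,0.22,-0.01,0,-1,-1,0.22,0,0,-1,-1,0,0,0,0,-1,0,0,0,0]
}}

```text
clock: 26.83
position: [0.5509, 0.0539, 0.0485]
tool_rot: [-3.141, 0.002, -1.668]
force: [-0.6, 8.2, 4.9]
grip_width: 0.0227
```

```bash
python3 - <<'E'
from h import *
np.set_printoptions(precision=4,suppress=True)
go((.5492,.046,.048),-92.2)
save('wrist','w17.png'); save('scene','s17.png',(320,180,460,300),5); save('top','t17.png',(220,170,320,290),5)
E
```

```text
t 26.83 pos [0.5509 0.0539 0.0485] yaw -95.54 w 0.0227 F [-0.6  8.2  4.9]
turn -3.34 deg, THEN d(cm) [0.79 0.14 0.05]  rows>=1
```

View pics/w17.png

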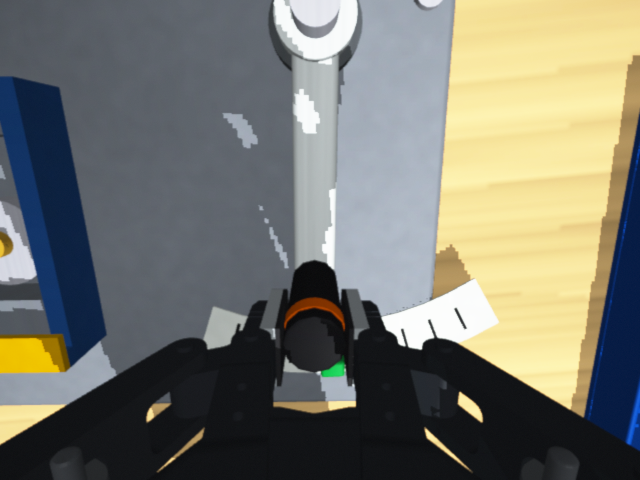

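View pics/s17.png

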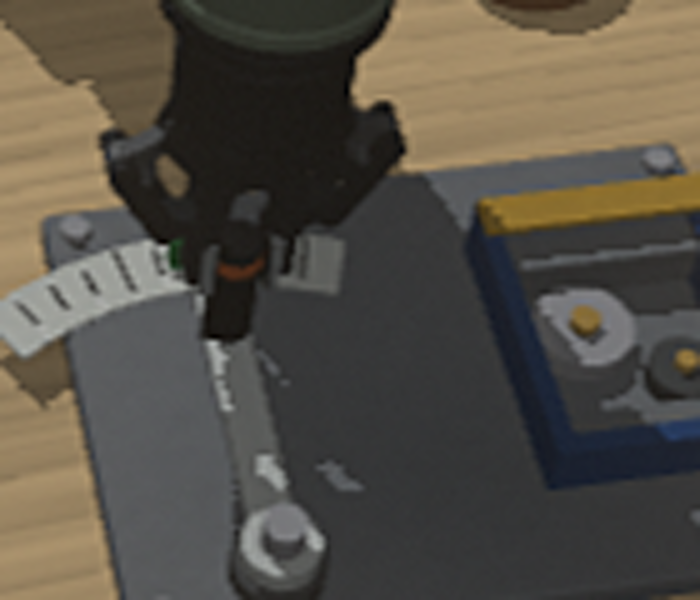

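View pics/t17.png

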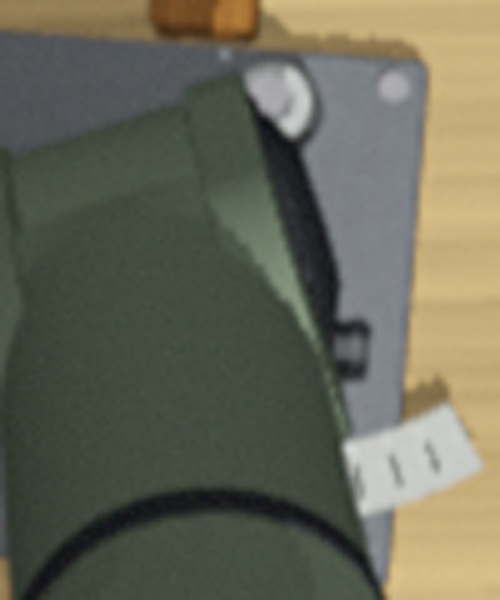

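Request:
{"fn": "carry_out", "kwargs": {
  "deltas": [-1,0.22,0,0,-1,-1,0.22,-0.01,0,-1,-1,0.24,0,0,-1.2,-1,0,0,0,0,-1,0,0,0,0,-1,0,0,0,0]
}}

```text
clock: 27.48
position: [0.5504, 0.0472, 0.0484]
tool_rot: [-3.141, 0.002, -1.612]
force: [-0.1, 8.7, 5.2]
grip_width: 0.0227
```

```bash
python3 - <<'E'
from h import *
np.set_printoptions(precision=4,suppress=True)
go((.5492,.046,.048),-92.2)
w=calibration('wrist')
save('wrist','w18.png',(200,0,440,440),1.8/1.4); save('scene','s18.png',(320,180,460,300),5)
p=status.observe()['position']; print(p)
for z in (.022,.044): print(proj('scene',(.674-.178*np.cos(.05),.039+.178*np.sin(.05),z)))
E
```

```text
t 27.48 pos [0.5504 0.0472 0.0484] yaw -92.35 w 0.0227 F [-0.1  8.7  5.2]
turn -0.15 deg, THEN d(cm) [0.13 0.12 0.04]  rows>=1
[0.5504 0.0472 0.0484]
[354.8739 232.8671]
[355.5153 227.2698]
```

View pics/w18.png

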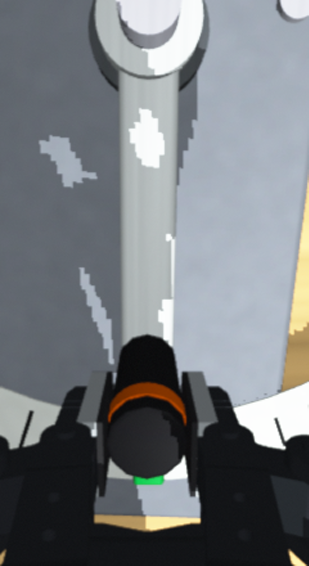

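View pics/s18.png

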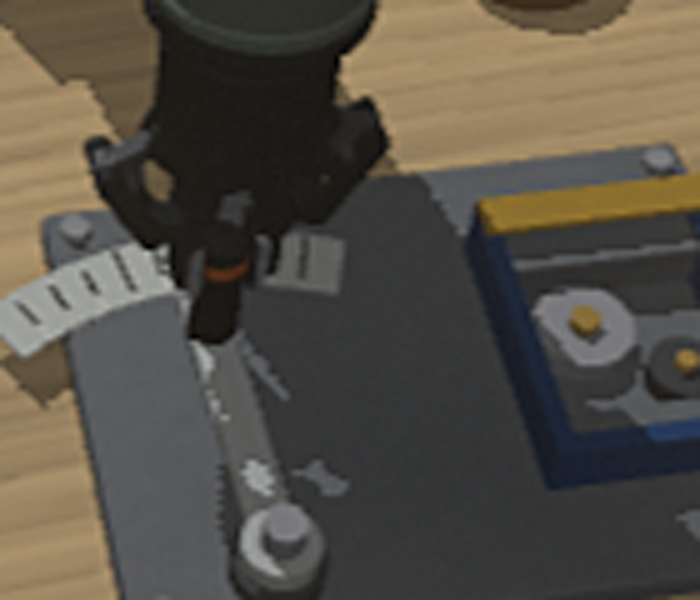

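Request:
{"fn": "carry_out", "kwargs": {
  "deltas": [-1,0,0,0,0,-1,0,0,0,0,-1,0,0,0,0,-1,0,0,0,0,-1,0,0,0,0,-1,0,0,0,0,-1,0,0,0,0,-1,0,0,0,0,-1,0,0,0,0,-1,0,0,0,0,-1,0,0,0,0,-1,0,0,0,0,-1,0,0,0,0,-1,0,0,0,0,-1,0,0,0,0,-1,0,0,0,0,-1,0,0,0,0,-1,0,0,0,0,-1,0,0,0,0,-1,0,0,0,0]
}}

```text
clock: 29.25
position: [0.5504, 0.0472, 0.0484]
tool_rot: [-3.141, 0.002, -1.612]
force: [-0.9, 9.4, 6.1]
grip_width: 0.0229
```

Request:
{"fn": "carry_out", "kwargs": {
  "deltas": [-1,0,0,0,0,-1,0,0,0,0,-1,0,0,0,0,-1,0,0,0,0,-1,0,0,0,0,-1,0,0,0,0,-1,0,0,0,0,-1,0,0,0,0,-1,0,0,0,0,-1,0,0,0,0,-1,0,0,0,0,-1,0,0,0,0,-1,0,0,0,0,-1,0,0,0,0,-1,0,0,0,0,-1,0,0,0,0,-1,0,0,0,0,-1,0,0,0,0,-1,0,0,0,0,-1,0,0,0,0]
}}

```text
clock: 30.92
position: [0.5504, 0.0472, 0.0484]
tool_rot: [-3.141, 0.002, -1.612]
force: [-0.2, 8.4, 6.4]
grip_width: 0.0229
```

Request:
{"fn": "carry_out", "kwargs": {
  "deltas": [-1,0,0,0,0,-1,0,0,0,0,-1,0,0,0,0,-1,0,0,0,0,-1,0,0,0,0,-1,0,0,0,0,-1,0,0,0,0,-1,0,0,0,0,-1,0,0,0,0,-1,0,0,0,0,-1,0,0,0,0,-1,0,0,0,0,-1,0,0,0,0,-1,0,0,0,0,-1,0,0,0,0,-1,0,0,0,0,-1,0,0,0,0,-1,0,0,0,0,-1,0,0,0,0,-1,0,0,0,0]
}}

```text
clock: 32.58
position: [0.5504, 0.0472, 0.0484]
tool_rot: [-3.141, 0.002, -1.612]
force: [-0.7, 8.9, 6.8]
grip_width: 0.0227
```

Request:
{"fn": "carry_out", "kwargs": {
  "deltas": [-1,0,0,0,0,-1,0,0,0,0,-1,0,0,0,0,-1,0,0,0,0,-1,0,0,0,0,-1,0,0,0,0,-1,0,0,0,0,-1,0,0,0,0,-1,0,0,0,0,-1,0,0,0,0,-1,0,0,0,0,-1,0,0,0,0,-1,0,0,0,0,-1,0,0,0,0,-1,0,0,0,0,-1,0,0,0,0,-1,0,0,0,0,-1,0,0,0,0,-1,0,0,0,0,-1,0,0,0,0]
}}

```text
clock: 34.25
position: [0.5504, 0.0472, 0.0484]
tool_rot: [-3.141, 0.002, -1.612]
force: [-0.3, 8.8, 5.8]
grip_width: 0.0229
```

```bash
python3 - <<'E'
from h import *
go((.5492,.046,.048),-92.2)
save('wrist','w19.png',(200,0,440,440),1.8/1.4)
E
```

```text
t 34.25 pos [0.5504 0.0472 0.0484] yaw -92.34 w 0.0229 F [-0.3  8.8  5.8]
turn -0.14 deg, THEN d(cm) [0.12 0.11 0.04]  rows>=1
```

View pics/w19.png

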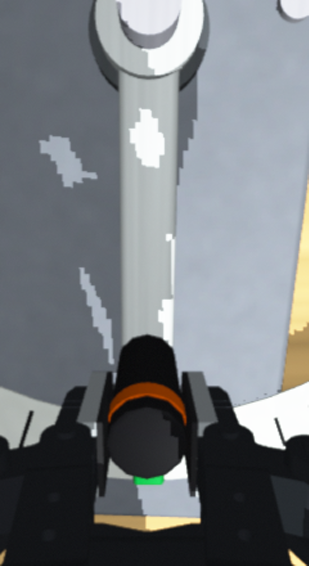

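Request:
{"fn": "carry_out", "kwargs": {
  "deltas": [-1,-0.22,0,0,1,-1,-0.22,0,0,1,-1,-0.22,0,0,1,-1,-0.22,0,0,1,-1,-0.22,0,0,1,-1,-0.22,0,0,1,-1,-0.22,0,0,1,-1,-0.22,0,0,1,-1,-0.22,0,0,1,-1,-0.22,0,0,1,-1,-0.22,0,0,1,-1,-0.22,0,0,1,-1,-0.22,0,0,1,-1,-0.22,0,0,1,-1,-0.22,0,0,1,-1,-0.22,0,0,1,-1,-0.22,0,0,1,-1,-0.2,0,0,1,-1,-0.15,0,0,1,-1,0,0,0,0]
}}

```text
clock: 35.97
position: [0.5588, 0.0866, 0.0484]
tool_rot: [-3.14, 0.001, -1.945]
force: [2.3, 4.7, 5.8]
grip_width: 0.023
```

Request:
{"fn": "carry_out", "kwargs": {
  "deltas": [-0.2,0,0,0,0,0.2,0,0,0,0,0.2,0,0,0,0,0.2,0,0,0,0,0.2,0,0,0,0,0.2,0,0,0,0,0.2,0,0,-2,0,0.2,0,0,-3,0,0.2,0,0,-3,0,0.2,0,0,-4,0,0.2,0,0,0,0]
}}

```text
clock: 36.88
position: [0.5607, 0.0861, 0.1745]
tool_rot: [-3.135, 0.005, -1.945]
force: [1.4, -0.1, 0.5]
grip_width: 0.051
```

```bash
python3 - <<'E'
from h import *
go((.5492,.046,.048),-92.2)
save('wrist','w20.png');save('scene','s20.png',(300,150,560,320),3)
E
```

```text
t 36.88 pos [0.5607 0.0861 0.1745] yaw -111.43 w 0.0510 F [ 1.4 -0.1  0.5]
turn -19.23 deg, THEN d(cm) [ 4.06  1.   12.65]  rows>=4
```

View pics/w20.png

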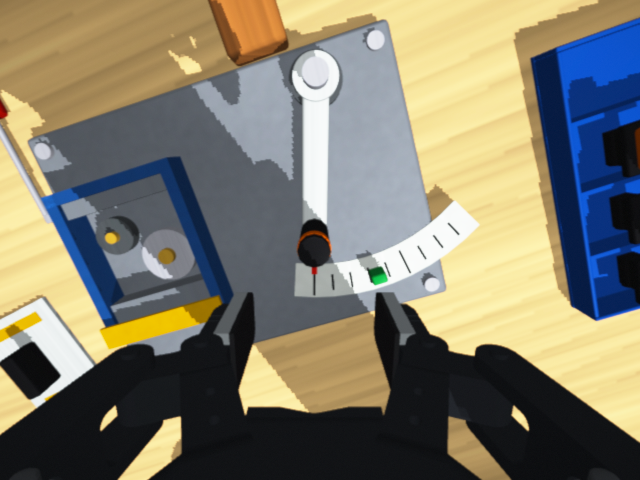

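View pics/s20.png

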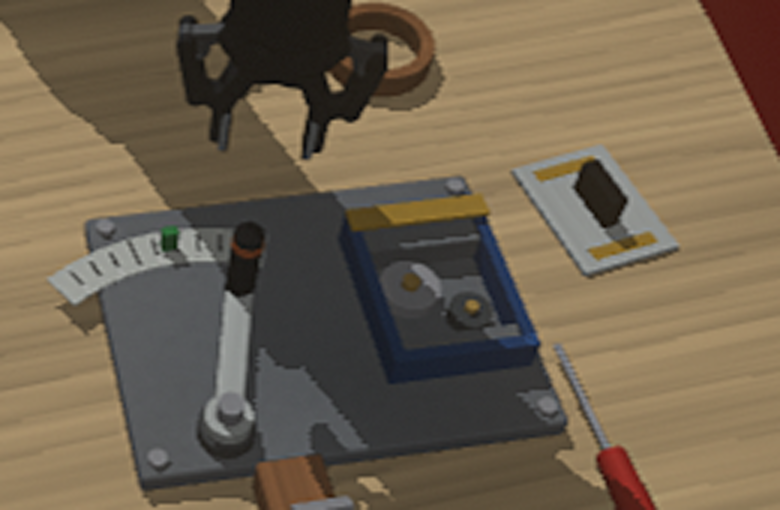

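```bash
python3 - <<'E'
from h import *
go((.585,.24,.21),-94.35)
E
```

```text
t 36.98 pos [0.5586 0.0858 0.1695] yaw -111.40 w 0.0510 F [-0.9  0.8 -1.1]
turn -17.05 deg, THEN d(cm) [-15.57  -1.46  -4.05]  rows>=4
```

Request:
{"fn": "carry_out", "kwargs": {
  "deltas": [0.2,0,0,-1,-5.7,0.2,0,0,-1,-5.7,0.2,0,0,-1,-5.65,0.2,-2.22,-0.21,-0.15,0,0.2,-2.22,-0.21,-0.15,0,0.2,-2.22,-0.21,-0.15,0,0.2,-2.22,-0.21,-0.15,0,0.2,-2.22,-0.21,-0.15,0,0.2,-2.22,-0.21,-0.15,0,0.2,-2.22,-0.21,-0.15,0,0.2,0,0,0,0,0.2,0,0,0,0,0.2,0,0,0,0]
}}

```text
clock: 38.07
position: [0.584, 0.2387, 0.2075]
tool_rot: [3.14, -0.001, -1.647]
force: [0.4, -0.6, -0.1]
grip_width: 0.0512
```

```bash
python3 - <<'E'
from h import *
go((.585,.24,.21),-94.35)
np.save('wc21.npy',np.array([calibration('wrist')],dtype=object),allow_pickle=True)
im=save('wrist','w21.png'); np.save('w21.npy',im)
E
```

```text
t 38.07 pos [0.584  0.2387 0.2075] yaw -94.36 w 0.0512 F [ 0.4 -0.6 -0.1]
turn -0.01 deg, THEN d(cm) [-0.14 -0.09 -0.25]  rows>=1
```

View pics/w21.png

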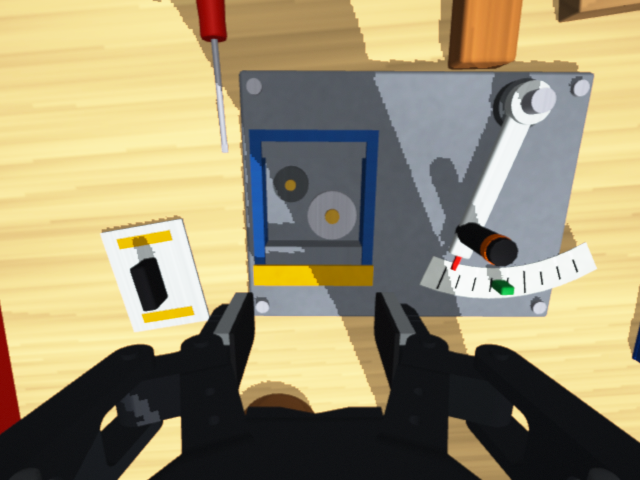

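```bash
python3 - <<'E'
from h import *
im=np.load('w21.npy')
cv2.imwrite('pics/w21a.png',cv2.resize(im[115:300,235:395],None,fx=3.2,fy=3.2,interpolation=2)[:,:,::-1])
cv2.imwrite('pics/w21b.png',cv2.resize(im[205:345,90:225],None,fx=4,fy=4,interpolation=2)[:,:,::-1])
E
```

```text
(no output)
```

View pics/w21a.png

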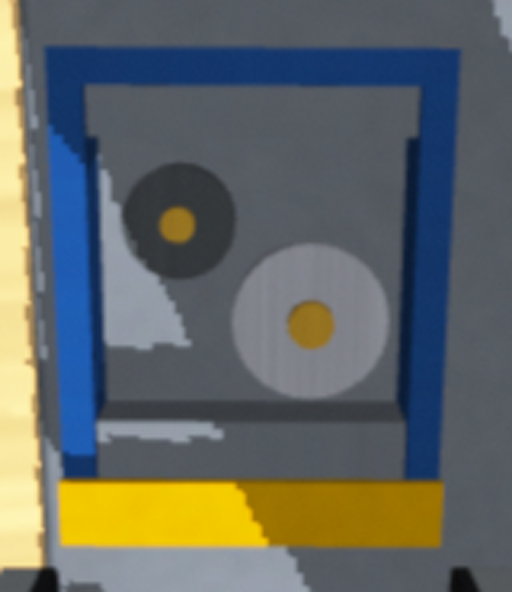

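View pics/w21b.png

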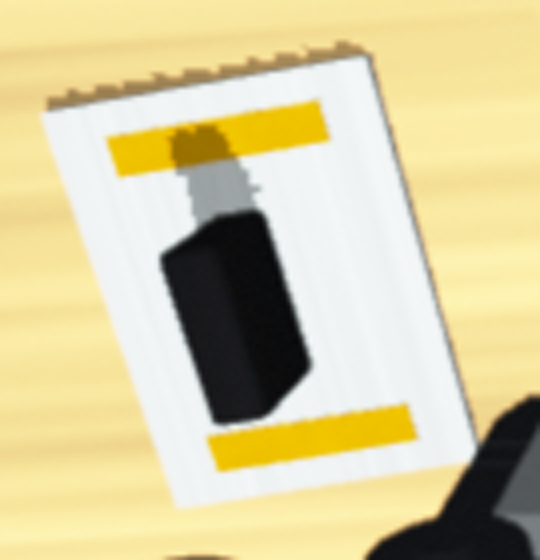

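```bash
python3 - <<'E'
from h import *
np.set_printoptions(precision=4,suppress=True)
c=np.load('wc21.npy',allow_pickle=True)[0]
a=np.radians(-4.35); D=np.array([[np.cos(a),np.sin(a)],[-np.sin(a),np.cos(a)]]) # world->drive
A=lambda x,y:(235+x/3.2,115+y/3.2); B=lambda x,y:(90+x/4,205+y/4)
q=lambda p,z:atz('wrist',p,z,c)[:2]
for n,p,z in [('outTL',(46,48),.05),('outTR',(460,50),.05),('inTL',(86,85),.05),('inTR',(420,85),.05),('inBL',(98,470),.05),('inBR',(405,470),.05),('lipTL',(60,481),.0585),('lipTR',(443,481),.0585),('lipBL',(62,547),.0585),('lipBR',(442,547),.0585)]:
    w=q(A(*p),z); print(n,w,'drv',D@(w-[.5848,.1409]))
im=np.load('w21.npy'); 
print('drive plate corners')
for p in [(240,72),(593,74),(548,317),(247,317)]:
    w=q(p,.02);print(w,D@(w-[.5848,.1409]))
cc=[q(B(*p),.005) for p in [(44,112),(370,56),(478,458),(180,507)]]
print('cover',cc,np.mean(cc,0)); 
print([np.linalg.norm(cc[i]-cc[(i+1)%4]) for i in range(4)])
for i,j in((3,0),(2,1)): d=cc[j]-cc[i]; print('ang',np.degrees(np.arctan2(d[1],d[0])))
im=save('top','t21.png',(80,200,240,300),5)
c=calibration('top')
np.save('t21.npy',im)
E
```

```text
outTL [0.6684 0.2885] drv [0.0722 0.1535]
outTR [0.6592 0.1758] drv [0.0715 0.0404]
inTL [0.6579 0.2787] drv [0.0625 0.143 ]
inTR [0.6508 0.187 ] drv [0.0624 0.051 ]
inBL [0.5467 0.2881] drv [-0.0491  0.1439]
inBR [0.5396 0.1957] drv [-0.0493  0.0512]
lipTL [0.5469 0.2983] drv [-0.0497  0.154 ]
lipTR [0.5382 0.1856] drv [-0.0499  0.0411]
lipBL [0.5261 0.3002] drv [-0.0706  0.1544]
lipBR [0.5173 0.1866] drv [-0.0708  0.0405]
drive plate corners
[0.7207 0.2957] [0.1238 0.1646]
[ 0.6942 -0.0268] [ 0.1218 -0.1589]
[ 0.4493 -0.0103] [-0.1236 -0.1611]
[0.4751 0.3209] [-0.1231  0.1711]
cover [array([0.5784, 0.468 ]), array([0.5868, 0.3781]), array([0.4679, 0.368 ]), array([0.459 , 0.4568])] [0.523  0.4177]
[np.float64(0.09024321184950516), np.float64(0.11933374016383733), np.float64(0.08925196355561413), np.float64(0.11991443720608)]
ang 5.3575959668047926
ang 4.880906952950402
```

View pics/t21.png

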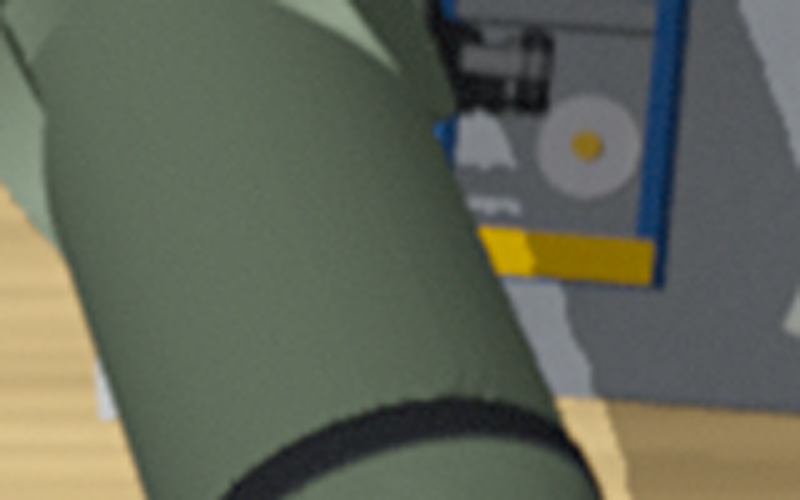

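```bash
python3 - <<'E'
from h import *
go((.521,.4177,.12),-84.9)
E
```

```text
t 38.17 pos [0.5842 0.2383 0.208 ] yaw -94.41 w 0.0515 F [ 1.1 -0.4  1.1]
turn -9.51 deg, THEN d(cm) [-18.43   4.71   8.8 ]  rows>=6
```

Request:
{"fn": "carry_out", "kwargs": {
  "deltas": [0.2,0,0,0,-4.75,0.2,0,0,0,-4.75,0.2,-2.05,0.52,0,0,0.2,-2.05,0.52,0,0,0.2,-2.05,0.52,0,0,0.2,-2.05,0.52,0,0,0.2,-2.05,0.52,0,0,0.2,-2.05,0.52,0,0,0.2,-2.05,0.52,0,0,0.2,-2.05,0.52,0,0,0.2,-2.05,0.52,0,0,0.2,0,0,2.9,0,0.2,0,0,2.9,0,0.2,0,0,2.9,0,0.2,0,0,0,0,0.2,0,0,0,0]
}}

```text
clock: 39.5
position: [0.521, 0.418, 0.121]
tool_rot: [3.14, -0.002, -1.482]
force: [0.0, -0.0, 0.6]
grip_width: 0.0512
```

```bash
python3 - <<'E'
from h import *
np.set_printoptions(precision=4,suppress=True)
go((.523,.4177,-.012),-84.9)
c=calibration('wrist'); im=save('wrist','w22.png'); np.save('w22.npy',im); np.save('wc22.npy',np.array([c],dtype=object),allow_pickle=True)
for z in (0,.005,.039):print(proj('wrist',(.523,.4177,z),c))
E
```

```text
t 39.50 pos [0.521 0.418 0.121] yaw -84.89 w 0.0512 F [ 0.  -0.   0.6]
turn 0.01 deg, THEN d(cm) [ 0.05 -0.19 13.3 ]  rows>=4
[314.3501 226.7757]
[314.3616 228.1253]
[314.4507 238.6202]
```

View pics/w22.png

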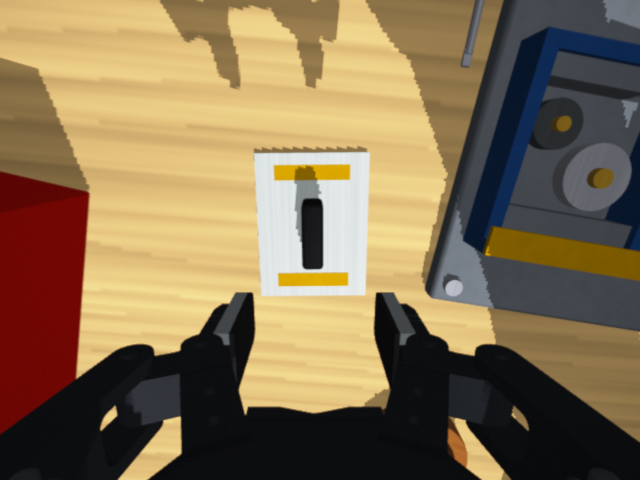

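Request:
{"fn": "carry_out", "kwargs": {
  "deltas": [0.2,-0.05,-0.2,2.5,0,0.2,0,0,2.5,0,0.2,0,0,2.5,0,0.2,0,0,2.5,0,0.2,0,0,1.5,0,0.2,0,0,1.0,0,0.2,0,0,0.6,0,0.2,0,0,0,0,0.2,0,0,0,0]
}}

```text
clock: 40.3
position: [0.5237, 0.4203, -0.0083]
tool_rot: [-3.14, 0.001, -1.481]
force: [0.4, -0.2, -0.2]
grip_width: 0.051
```

```bash
python3 - <<'E'
from h import *
go((.523,.4177,-.012),-84.9)
save('wrist','w23.png'); save('scene','s23.png',(440,140,560,260),5)
E
```

```text
t 40.30 pos [ 0.5237  0.4203 -0.0083] yaw -84.85 w 0.0510 F [ 0.4 -0.2 -0.2]
turn 0.05 deg, THEN d(cm) [0.25 0.09 0.37]  rows>=1
```

View pics/w23.png

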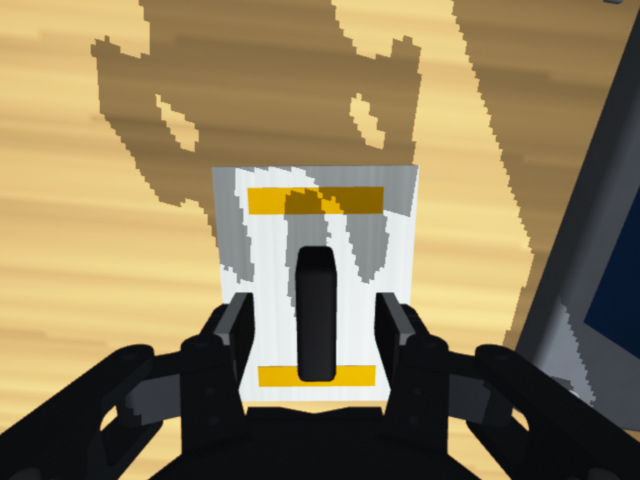

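View pics/s23.png

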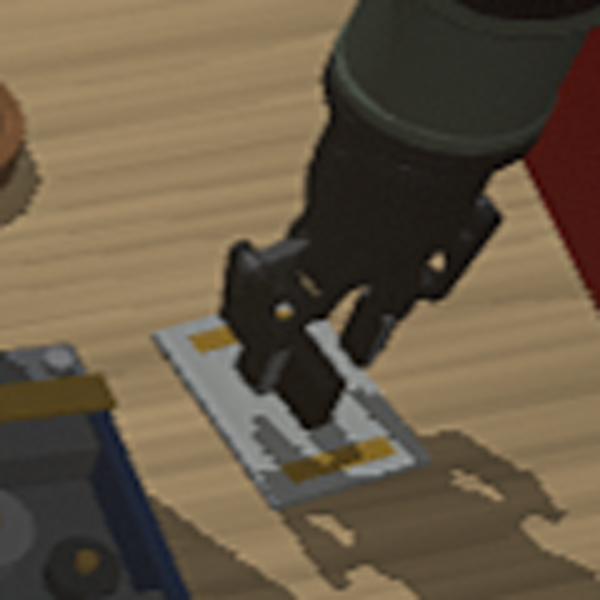

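Request:
{"fn": "carry_out", "kwargs": {
  "deltas": [0.2,0.1,0,0.4,0,0.2,0,0,0,0,-1,0,0,0,0,-1,0,0,0,0,-1,0,0,0,0,-1,0,0,0,0,-1,0,0,0,0,-1,0,0,0,0,-1,0,0,0,0],
  "newtons": 70
}}

```text
clock: 41.15
position: [0.5233, 0.419, -0.0131]
tool_rot: [-3.141, 0.0, -1.481]
force: [0.1, -0.9, 5.1]
grip_width: 0.0145
```

Request:
{"fn": "carry_out", "kwargs": {
  "deltas": [-1,0,0,-1,0,-1,0,0,-1.5,0,-1,0,0,-2,0,-1,0,0,-2,0,-1,0,0,-2.5,0,-1,0,0,-2,0,-1,0,0,-1,0,-1,0,0,0,0,-1,0,0,0,0]
}}

```text
clock: 41.9
position: [0.5231, 0.4188, 0.1067]
tool_rot: [-3.141, 0.0, -1.481]
force: [-0.1, -0.3, -2.9]
grip_width: 0.0144
```

```bash
python3 - <<'E'
from h import *
go((.523,.4177,-.012),-84.9)
c=calibration('wrist'); im=save('wrist','w24.png'); np.save('w24.npy',im); np.save('wc24.npy',np.array([c,status.observe()],dtype=object),allow_pickle=True)
save('scene','s24.png',(440,120,580,260),5)
E
```

```text
t 41.90 pos [0.5231 0.4188 0.1067] yaw -84.84 w 0.0144 F [-0.1 -0.3 -2.9]
turn 0.06 deg, THEN d(cm) [ 0.1   0.02 11.87]  rows>=3
```

View pics/w24.png

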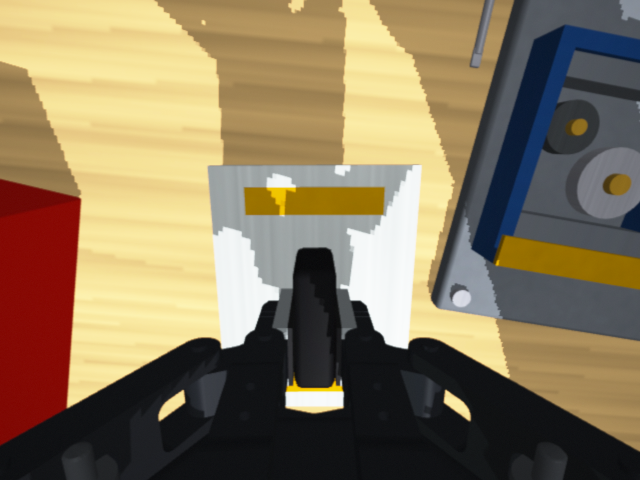

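View pics/s24.png

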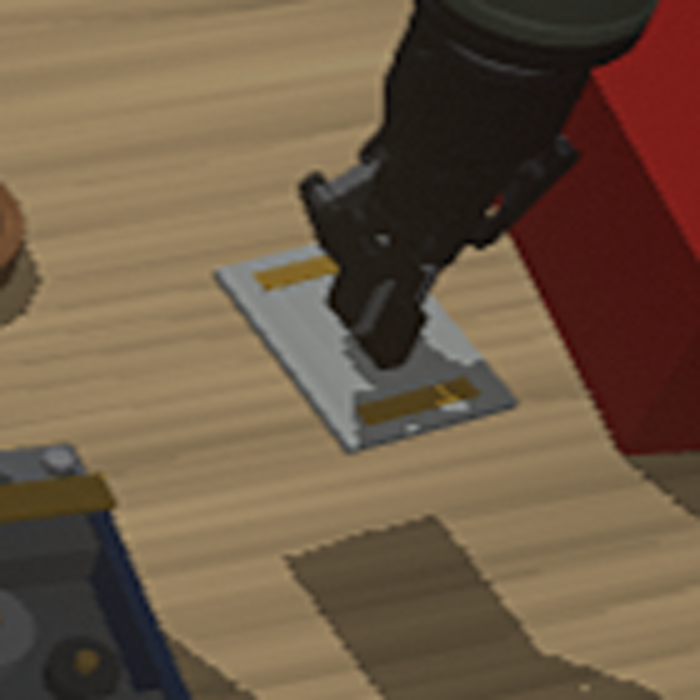

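```bash
python3 - <<'E'
from h import *
np.set_printoptions(precision=4,suppress=True)
c,s=np.load('wc24.npy',allow_pickle=True); p=s['position'];y=s['tool_rot'][2]
R=Ro.from_euler('xyz',[np.pi,0,y]).as_matrix()
for px in [(208,166),(421,165)]:
    w=atz('wrist',px,p[2]+.0131+.005,c); print(w,R.T@(w-p)*1000)
for px in [(286,397),(344,397)]:
    w=atz('wrist',px,p[2]+.0131+.005,c); print(w,R.T@(w-p)*1000)
E
```

```text
[0.5784 0.4683 0.1238] [-44.628  -59.8941 -18.1   ]
[0.5868 0.3792 0.1238] [ 44.8796 -60.2164 -18.1   ]
[0.4671 0.4279 0.1238] [-14.3793  54.6323 -18.1   ]
[0.4697 0.3986 0.1238] [ 15.0276  54.6479 -18.1   ]
```

```bash
python3 - <<'E'
from h import *
go((.6045,.2370,.075),-94.45)
E
```

```text
t 42.00 pos [0.5226 0.4183 0.1053] yaw -84.84 w 0.0146 F [-0.2 -0.6 -3.7]
turn 9.61 deg, THEN d(cm) [17.44 -9.57  3.03]  rows>=5
```

Request:
{"fn": "carry_out", "kwargs": {
  "deltas": [-1,0,0,0,4.8,-1,0,0,0,4.8,-1,1.45,-0.8,0,0,-1,1.45,-0.8,0,0,-1,1.45,-0.8,0,0,-1,1.45,-0.8,0,0,-1,1.45,-0.8,0,0,-1,1.45,-0.8,0,0,-1,1.45,-0.8,0,0,-1,1.45,-0.8,0,0,-1,1.45,-0.8,0,0,-1,1.45,-0.8,0,0,-1,1.45,-0.8,0,0,-1,1.45,-0.8,0,0,-1,0,0,1.5,0,-1,0,0,1.5,0,-1,0,0,0,0,-1,0,0,0,0]
}}

```text
clock: 43.5
position: [0.6053, 0.2366, 0.076]
tool_rot: [3.14, -0.001, -1.649]
force: [-0.9, -0.4, -2.8]
grip_width: 0.0147
```

```bash
python3 - <<'E'
from h import *
go((.6045,.2370,.055),-94.45)
save('wrist','w25.png'); save('scene','s25.png',(370,160,530,300),4.5)
E
```

```text
t 43.50 pos [0.6053 0.2366 0.076 ] yaw -94.48 w 0.0147 F [-0.9 -0.4 -2.8]
turn -0.03 deg, THEN d(cm) [-0.03  0.08  2.1 ]  rows>=1
```

View pics/w25.png

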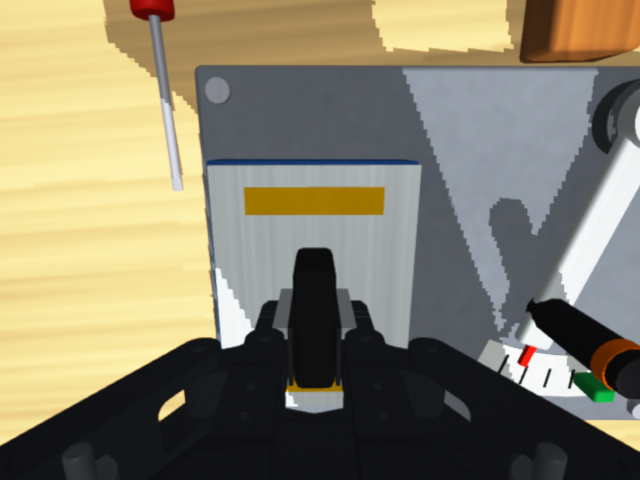

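View pics/s25.png

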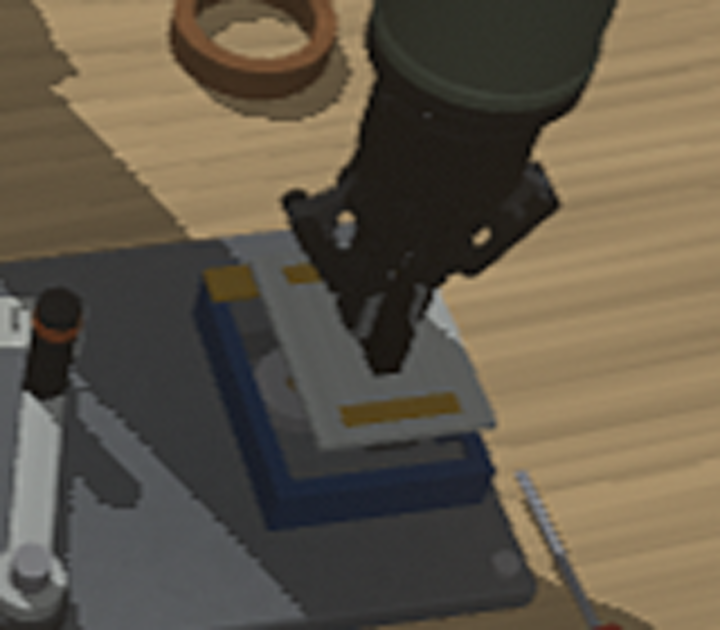

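Request:
{"fn": "carry_out", "kwargs": {
  "deltas": [-1,-0.03,0.06,0.7,0,-1,0,0,0.7,0,-1,0,0,0.7,0,-1,0,0,0.7,0,-1,0,0,0.5,0,-1,0,0,0,0,-1,0,0,0,0,-1,0,0,0,0]
}}

```text
clock: 44.27
position: [0.605, 0.2383, 0.0437]
tool_rot: [-3.141, 0.0, -1.648]
force: [0.5, -0.3, -2.7]
grip_width: 0.0145
```

```bash
python3 - <<'E'
from h import *
go((.6045,.2370,.039),-94.45)
save('wrist','w26.png'); save('scene','s26.png',(370,160,530,300),4.5); save('top','t26.png',(140,170,240,270),6)
E
```

```text
t 44.27 pos [0.605  0.2383 0.0437] yaw -94.44 w 0.0145 F [ 0.5 -0.3 -2.7]
turn 0.01 deg, THEN d(cm) [0.14 0.04 0.47]  rows>=1
```

View pics/w26.png

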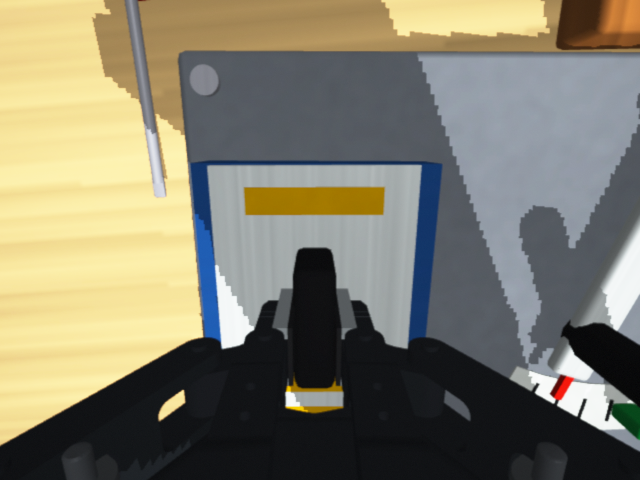

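View pics/s26.png

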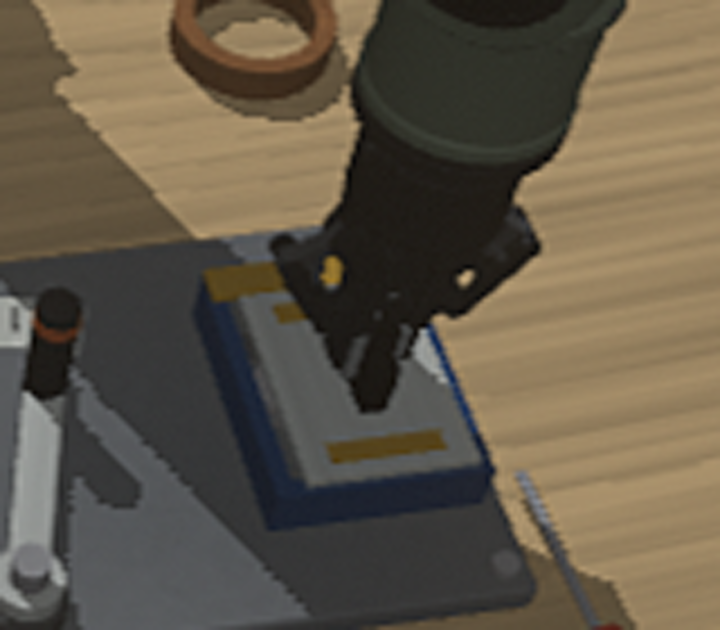

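Request:
{"fn": "carry_out", "kwargs": {
  "deltas": [-1,0.13,0,0.2,0,-1,0,0,0.2,0,-1,0,0,0.2,0,-1,0,0,0,0,-1,0,0,0,0,-1,0,0,0,0]
}}

```text
clock: 44.92
position: [0.6047, 0.237, 0.0375]
tool_rot: [3.142, 0.0, -1.648]
force: [-0.2, 0.6, -3.3]
grip_width: 0.0143
```

```bash
python3 - <<'E'
from h import *
go((.6045,.2370,.039),-94.45)
save('wrist','w27.png',(150,120,480,440),2.2); save('scene','s27.png',(400,200,500,300),6)
E
```

```text
t 44.92 pos [0.6047 0.237  0.0375] yaw -94.44 w 0.0143 F [-0.2  0.6 -3.3]
turn 0.01 deg, THEN d(cm) [ 0.    0.02 -0.15]  rows>=1
```

View pics/w27.png

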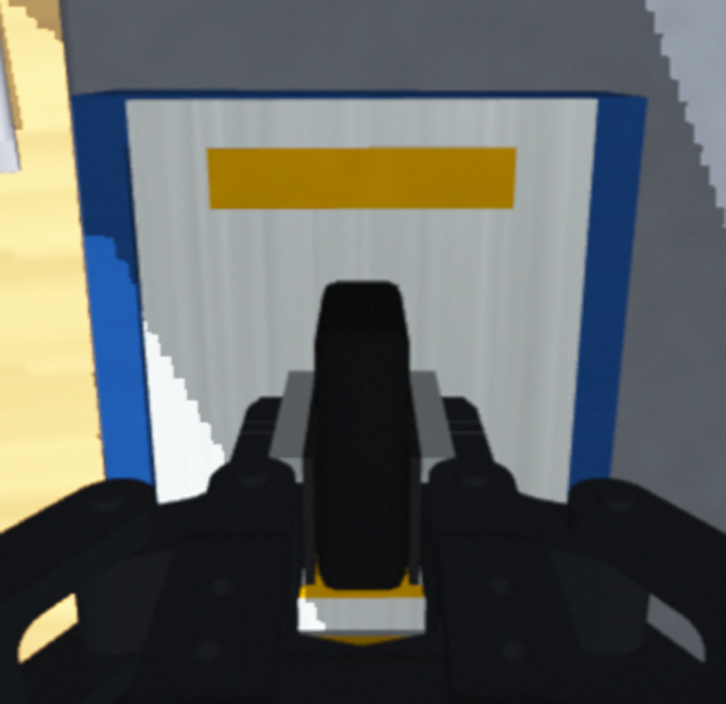

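View pics/s27.png

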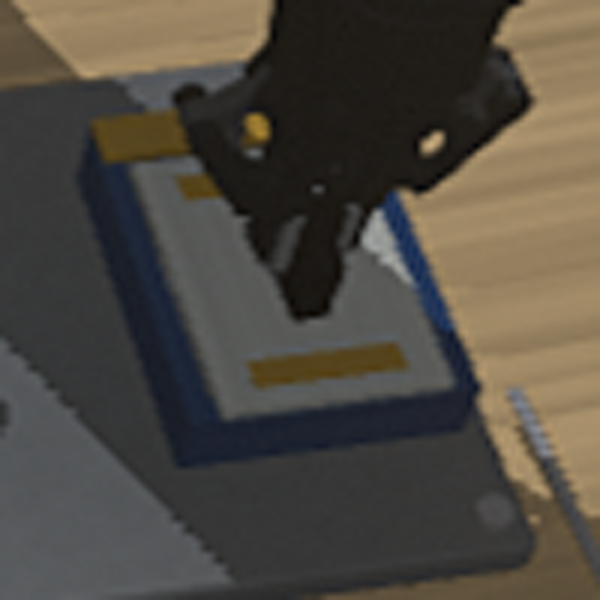

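Request:
{"fn": "carry_out", "kwargs": {
  "deltas": [-1,-0.05,0,0.08,0,-1,0,0,0,0,-0.5,0,0,0,0,-0.4,0,0,0,0,-0.2,0,0,0,0,0,0,0,0,0,0,0,0,0,0,0,0,0,0,0]
}}

```text
clock: 45.68
position: [0.6048, 0.2375, 0.0367]
tool_rot: [-3.142, 0.0, -1.648]
force: [-0.1, -0.6, -0.0]
grip_width: 0.0426
```

```bash
python3 - <<'E'
from h import *
go((.6045,.2370,.039),-94.45)
save('wrist','w28.png',(150,120,480,440),2.2); save('scene','s28.png',(400,200,500,300),6)
E
```

```text
t 45.68 pos [0.6048 0.2375 0.0367] yaw -94.44 w 0.0426 F [-0.1 -0.6 -0. ]
turn 0.01 deg, THEN d(cm) [ 0.05  0.02 -0.23]  rows>=1
```

View pics/w28.png

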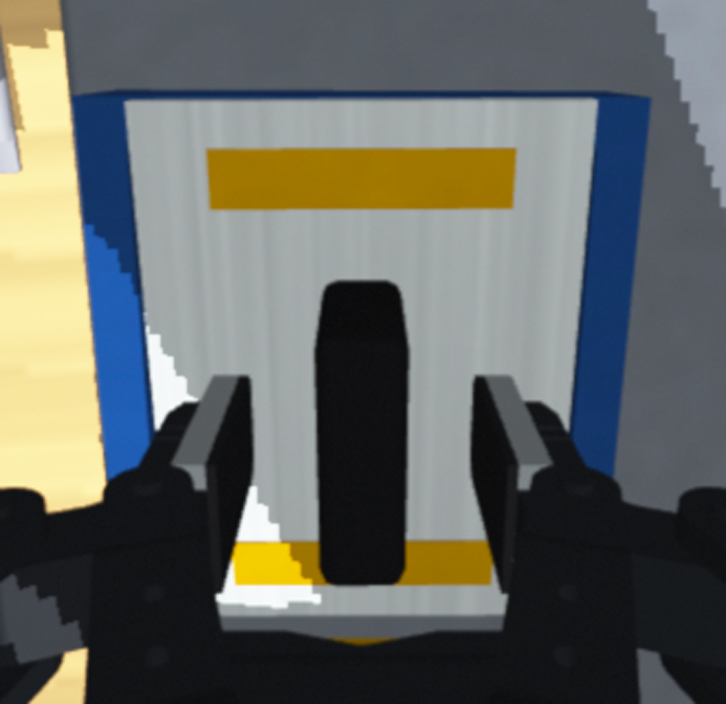

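View pics/s28.png

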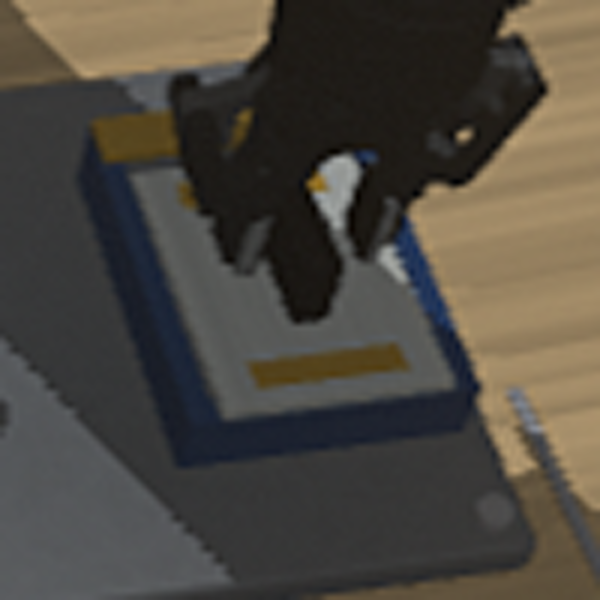

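Request:
{"fn": "carry_out", "kwargs": {
  "deltas": [-1,0,0,0,0,-1,0,0,0,0,-1,0,0,0,0,-1,0,0,0,0,-1,0,0,0,0,-1,0,0,0,0,-1,0,0,-0.08,0,-1,0,0.15,0,0,-1,0,0.15,0,0,-1,0,0.15,0,0,-1,0,0.15,0,0,-1,0,0.15,0,0,-1,0,0.15,0,0,-1,0,0,0,0,-1,0,0,0,0],
  "newtons": 40
}}

```text
clock: 47.03
position: [0.5958, 0.2382, 0.0376]
tool_rot: [-3.142, 0.0, -1.648]
force: [0.1, 0.6, -2.8]
grip_width: 0.0152
```

```bash
python3 - <<'E'
from h import *
go((.5935,.2378,.0375),-94.45)
save('wrist','w29.png',(150,120,480,440),2.2); save('scene','s29.png',(400,200,500,300),6)
E
```

```text
t 47.03 pos [0.5958 0.2382 0.0376] yaw -94.44 w 0.0152 F [ 0.1  0.6 -2.8]
turn 0.01 deg, THEN d(cm) [0.06 0.22 0.01]  rows>=1
```

View pics/w29.png

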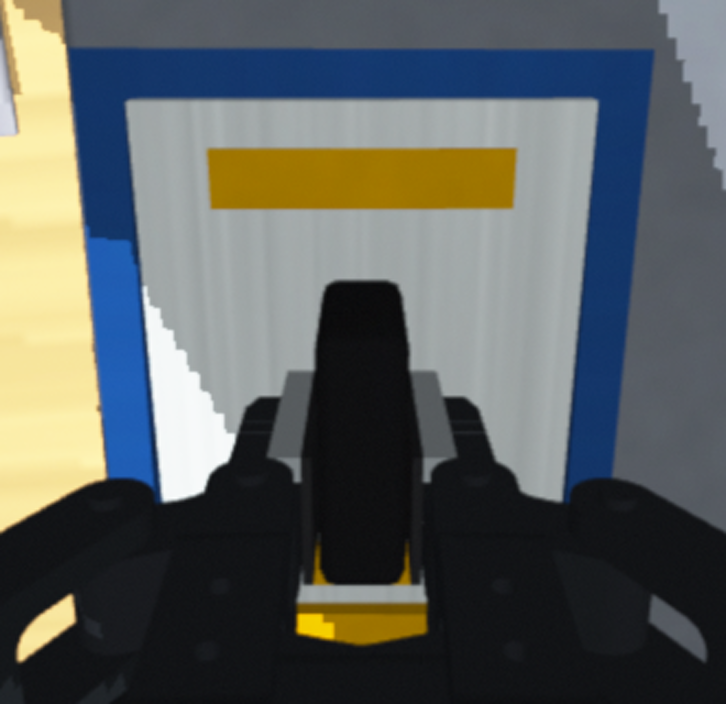

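View pics/s29.png

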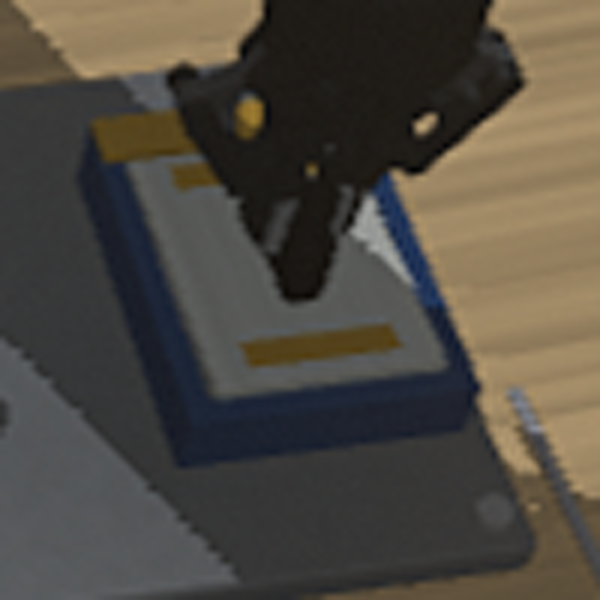

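Request:
{"fn": "carry_out", "kwargs": {
  "deltas": [-1,0,0.11,0,0,-1,0,0.12,0,0,-1,0,0,0,0,-1,0,0,0,0,-1,0,0,0,0]
}}

```text
clock: 47.55
position: [0.5935, 0.2384, 0.0375]
tool_rot: [-3.141, 0.0, -1.648]
force: [1.1, -0.7, -2.4]
grip_width: 0.0152
```

```bash
python3 - <<'E'
from h import *
go((.5935,.2378,.0375),-94.45)
save('wrist','w30.png',(150,120,480,440),2.2)
E
```

```text
t 47.55 pos [0.5935 0.2384 0.0375] yaw -94.44 w 0.0152 F [ 1.1 -0.7 -2.4]
turn 0.01 deg, THEN d(cm) [ 0.06 -0.    0.  ]  rows>=1
```

View pics/w30.png

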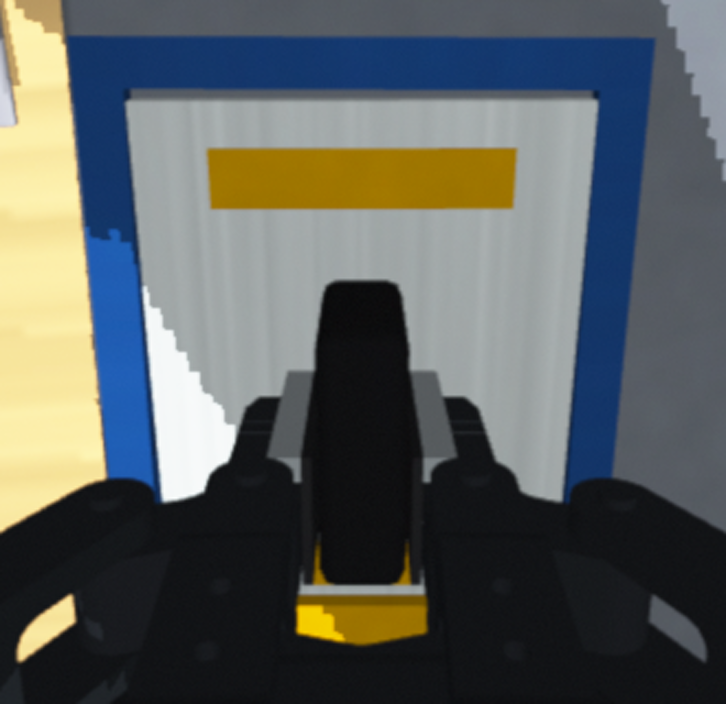

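Request:
{"fn": "carry_out", "kwargs": {
  "deltas": [-1,0,0,0.1,0,-1,0,0,0,0,-0.5,0,0,0,0,-0.4,0,0,0,0,-0.2,0,0,0,0,0,0,0,0,0,0,0,0,0,0,0,0,0,0,0]
}}

```text
clock: 48.27
position: [0.5935, 0.2384, 0.0365]
tool_rot: [3.142, 0.0, -1.648]
force: [0.2, 0.4, 0.3]
grip_width: 0.0423
```

```bash
python3 - <<'E'
from h import *
go((.5935,.2378,.0375),-94.45)
save('wrist','w31.png',(150,120,480,440),2.2); save('scene','s31.png',(400,200,500,300),6)
E
```

```text
t 48.27 pos [0.5935 0.2384 0.0365] yaw -94.44 w 0.0423 F [0.2 0.4 0.3]
turn 0.01 deg, THEN d(cm) [ 0.06 -0.01 -0.1 ]  rows>=1
```

View pics/w31.png

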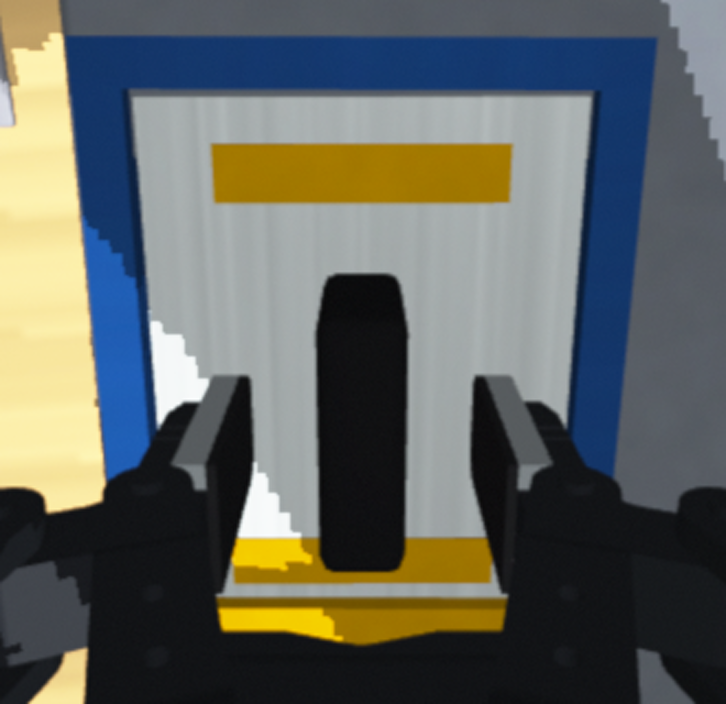

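View pics/s31.png

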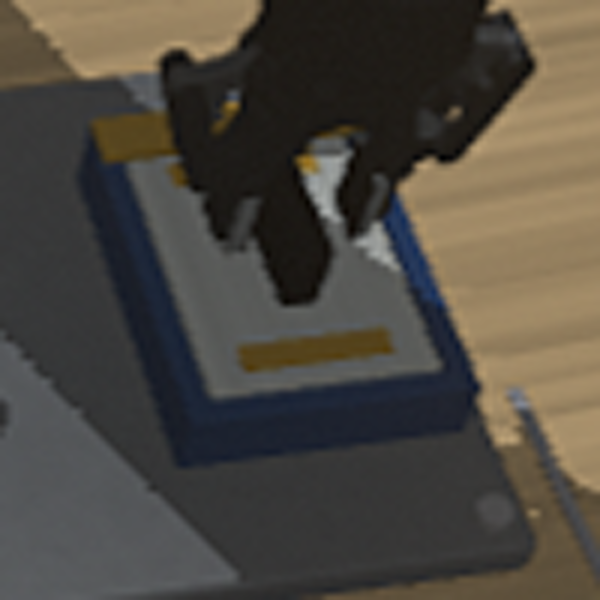

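Request:
{"fn": "carry_out", "kwargs": {
  "deltas": [0,0,0,-2,0,0,0,0,-2.5,0,0,0,0,-2.5,0,-1,0,0,0,0,-1,0,0,0,0,-1,0,0,0,0,-1,0,0,0,0,-1,0,0,0,0,-1,0,-0.8,1,0,-1,0,0,1.5,0,-1,0,0,1,0,-1,0,0,0.8,0,-1,0,0,0,0,-1,0,0,0,0],
  "newtons": 30
}}

```text
clock: 49.53
position: [0.6013, 0.2376, 0.063]
tool_rot: [3.141, -0.0, -1.648]
force: [-0.4, -0.3, 0.1]
grip_width: 0.0001
```

Request:
{"fn": "carry_out", "kwargs": {
  "deltas": [-1,0,0,0.2,0,-1,0,0,0.2,0,-1,0,0,0.2,0,-1,0,0,0,0]
}}

```text
clock: 49.87
position: [0.6014, 0.2377, 0.0574]
tool_rot: [3.142, -0.0, -1.648]
force: [0.6, 0.1, 0.4]
grip_width: 0.0003
```

Request:
{"fn": "carry_out", "kwargs": {
  "deltas": [-1,0,0,0.1,0,-1,0,0,0.1,0,-1,0,0,0,0,-1,0,0,0,0]
}}

```text
clock: 50.2
position: [0.6014, 0.2377, 0.0555]
tool_rot: [3.142, -0.0, -1.648]
force: [0.1, -0.2, -0.0]
grip_width: -0.0001
```

Request:
{"fn": "carry_out", "kwargs": {
  "deltas": [-1,0,0,0.1,0,-1,0,0,0.1,0,-1,0,0,0,0,-1,0,0,0,0]
}}

```text
clock: 50.53
position: [0.6017, 0.2378, 0.0548]
tool_rot: [-3.141, 0.0, -1.648]
force: [-6.0, -2.4, 19.8]
grip_width: 0.0003
```

Request:
{"fn": "carry_out", "kwargs": {
  "deltas": [-1,0,0,-1,0,-1,0,0,-3,0,-1,0,0,-4,0,-1,0,0,-4,0,-1,0,0,-3,0,-1,2.5,0,0,0,-1,2.5,0,0,0,-1,2.5,0,0,0,-1,2.5,0,0,0,-1,2.5,0,0,0,-1,2.5,0,0,0,-1,2.5,0,0,0,-1,2.5,0,0,0,-1,2.5,0,0,0,-1,2.5,0,0,0,-1,0,0,0,0,-1,0,0,0,0,-1,0,0,0,0]
}}

```text
clock: 52.03
position: [0.5822, -0.011, 0.2037]
tool_rot: [-3.141, 0.0, -1.648]
force: [-0.3, 0.7, -0.3]
grip_width: -0.0
```

```bash
python3 - <<'E'
from h import *
go((.5935,.2378,.0375),-94.45)
save('wrist','w32.png'); save('scene','s32.png'); save('top','t32.png',(80,150,340,310),3)
E
```

```text
t 52.03 pos [ 0.5822 -0.011   0.2037] yaw -94.43 w -0.0000 F [-0.3  0.7 -0.3]
turn 0.02 deg, THEN d(cm) [-24.89   0.8   16.62]  rows>=8
```

View pics/w32.png

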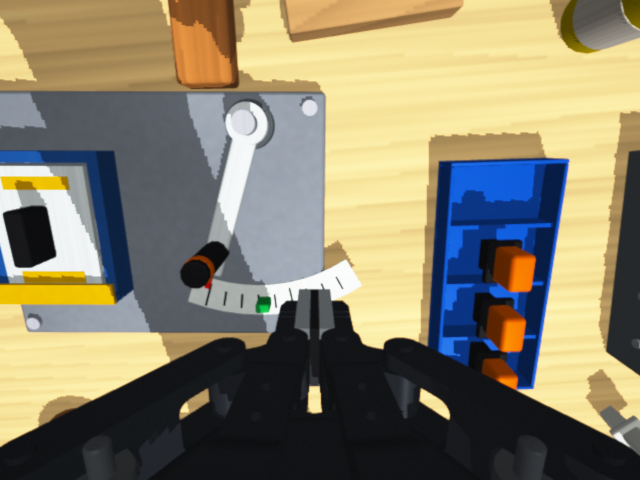

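View pics/s32.png

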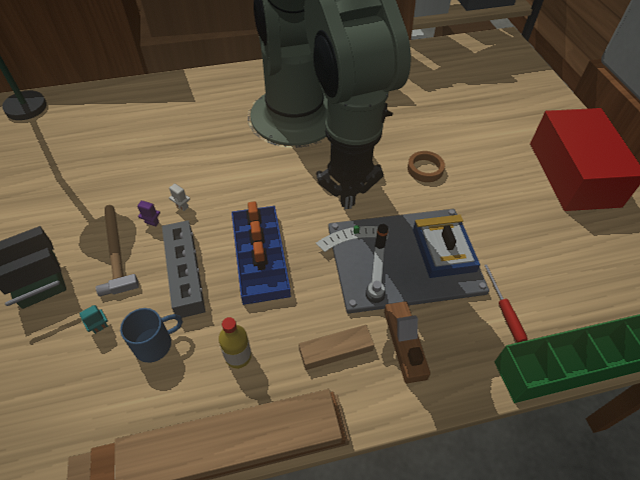

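View pics/t32.png

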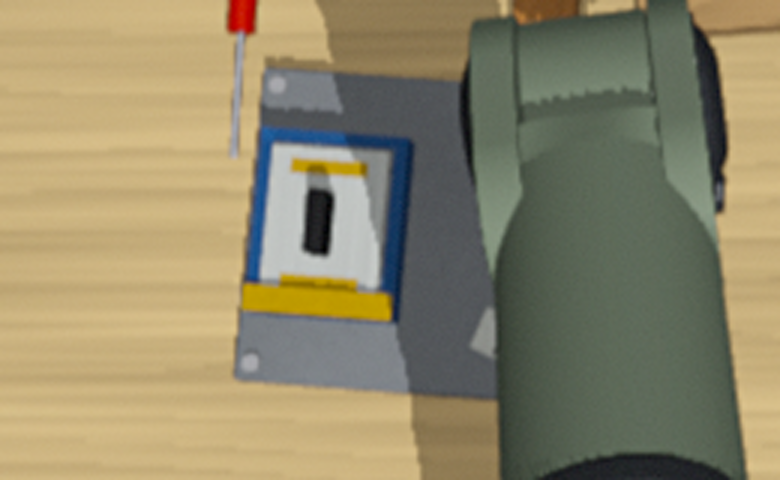

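```bash
python3 - <<'E'
from h import *
np.set_printoptions(precision=4,suppress=True)
im=save('scene','s33.png',(405,205,485,285),8)
c=calibration('scene')
a=np.radians(-4.45);R=np.array([[np.cos(a),-np.sin(a)],[np.sin(a),np.cos(a)]])
img=cv2.imread('pics/s33.png')
for z,col in((.05,(0,0,255)),):
    pts=[]
    for x,y in((-.06,-.045),(.06,-.045),(.06,.045),(-.06,.045)):
        w=R@[x,y]+[.5935,.2378]; p=(proj('scene',(w[0],w[1],z),c)-[405,205])*8; pts.append(p)
    cv2.polylines(img,[np.int32(pts)],True,col,1)
cv2.imwrite('pics/s33o.png',img)
E
```

```text
(no output)
```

View pics/s33o.png

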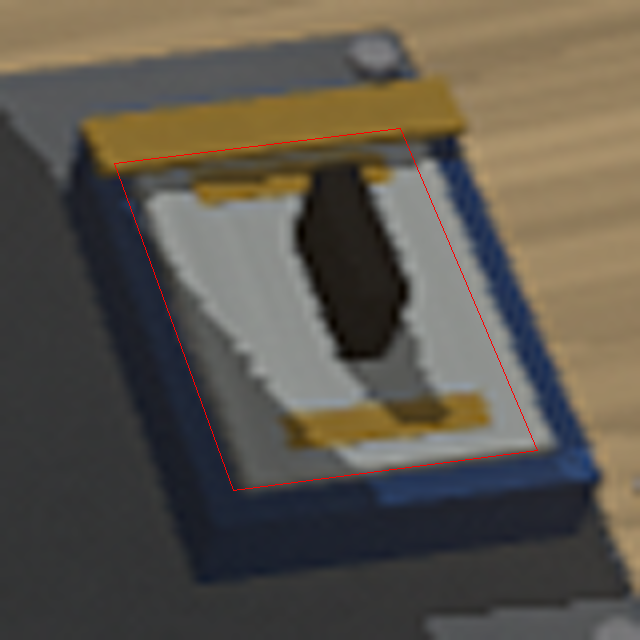

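```bash
python3 -c "
from h import *
print(job.job_done()); print(status.observe()['clock'])"
```

```text
the job is handed in; nothing more can be done
None
the job is handed in; nothing more can be done
```

The job is done in the order asked and handed in at about 52 s; `job_done` gives no verdict.

- **Fuse links:** All three orange links are out of the isolator and standing in the first three tray compartments. The fourth bay was empty from the start. The purple, white and turquoise look-alikes were not touched.
- **Tensioner:** I moved the arm by gripping its post and following the arc (rather than pushing with closed fingers). I stopped with the flag in line with the arm, within about 1 mm in the wrist picture, and held it there for about 6.7 s. I led it back to the 0 tick, and the last picture shows it at rest there. The pointer itself was hidden behind the gripper during the hold, so its place comes from the arm's line and the flag.
- **Cover:** One short edge went in under the yellow lip, and the plate then dropped into the recess. I pressed the rib down at 20 N. The contact height matched a plate fully home, to about 1 mm, and the last pictures show it level with the rim.

**What failed or disagreed:**
- **First grasp:** It closed on nothing and rested on a link's handle at about 9 N, because the real fingertips sit about 28 mm (shut) to 41 mm (open) behind the reported TCP. I corrected for this from then on.
- **Cover outline:** In the scene camera, the cover's outline differs from the computed home outline by a pixel or two. That is within the stated calibration error.

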